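Change the bottle on a hotplate stirrer and click the stir selector to setting five

ROBOT

A 6-joint arm with a two-finger parallel gripper is mounted at the origin on a cart in front of the work surface, level with it; the furniture and walls round the work are solid. World frame = base frame: x ahead of the robot, y to its left, z up, the work surface at z = 0. Lengths are in mm, angles in rad, forces in N, time in s.
With the tool pointing down it reaches from about 350 to 975 mm from the base axis. Payload 7.1 kg.
Tool frame: the origin (TCP) lies midway between the tips of the shut fingers; the grasp point (between the pads) lies 19 mm behind it (ctrl.hold_point_z is the distance from the TCP to the grasp point, in mm); z points along the fingers, y is the direction in which the jaws open and shut (so a half turn about z gives the same grasp; the last joint's range is limited). The gripper opens to 88 mm and grips with 3 to 60 N. Pads are 20 mm wide; open, the fingers measure 115 mm over their backs; the gripper's body (75 mm by 178 mm) begins 61 mm behind the grasp point.
Start: joints at [-1.216, 0.423, 1.63, -0, 1.089, -0.019], TCP at [228.238, -581.818, 222.675] pointing down, gripper open.
Joint ranges: [-3, 3], [-0.9, 2.11], [0.09, 2.58], [-1.31, 4.45], [0.11, 2.69], [-2.54, 2.54]. Speed limits (rad/s): [2.39, 2.39, 3.01, 3.14, 3.14, 3.14].

INTERFACE

Orientations are given as a rotation vector (axis times angle).
In Python, from workcell import ctrl, eyes gives the robot as it stands.
- The arm moves only by the tool move_arm, never from a script. Its argument "deltas" is a list of rows, each a list of 6 numbers: the shift along the tool's x, y, z in mm, then the turn, a rotation vector about the tool's x, y, z in rad. A call has 1 to 5 rows; each row shifts and turns the pose as measured when the row begins, along the tool's axes as they then stand; what a row does not reach is not made up. A row lasts 1/12 s, in which the tool goes at most 41.7 mm and 7.16 degrees, less where a joint would pass 70% of its speed; a pose out of reach is approached as far as the arm can. A call is refused whole if a number of a shift passes 41.7 or a number of a turn 0.125, either way. A call with a gripper value outside its range is refused whole. "hand" is the closure, from -1 (fully open) to 1 (shut), set as the call begins (left out, the last holds). The fingers move at their own pace and stop on an object; the grip force is fixed at half the most. Time passes only in rows, so rows that do not move let the fingers close. It gives the time, the measured TCP pose, the force and the opening at its end, in the units of the state.
- ctrl.get_obs(): the state, without advancing time (a new reading comes with each control period).
- eyes.get_image(name): name is "scene" or "top" or "wrist"; returns a dict with "frame" (420x560x3 uint8, red, green, blue), "range_z" (420x560 float32, mm along the optical axis (not along the pixel's ray), 0 where there is no reading), "fx", "fy", "cx", "cy" (pixels), "cam_to_world" (4x4, takes a point from camera to world coordinates). Camera axes: x right, y down, z forward; pixel columns grow to the right and rows downward; lengths in mm; the calibration is good to about 2 mm. The wrist camera is an equidistant fisheye: a pixel r from the principal point sees the ray r / f radians off the axis. A picture is of the moment at which its call begins.
- ctrl.close_job(): hands the job in, once; it reports no verdict.
The state is a dict: "t": time; "qpos": joint angles; "qvel": joint speeds; "joint_torque": joint torques, N m; "ee_pos": TCP position; "orientation": TCP orientation; "ft_force": force on the tool from outside, world axes, zero at the start; "moment": the same for the moment, N m; "width": finger opening in mm.
Only numpy, scipy, OpenCV 4.12 (cv2) and the standard library are available. Lean on these libraries where they do the work, as an engineer would, in place of code of your own. Each camera call takes 0.05 s, during which the arm holds its last target.

TASK

Change over the stirrer: lift the small bottle off its plate and stand it upright on the bench, then set the medium bottle down gently, upright, in the middle of the plate. Once that bottle stands there, turn the right-hand (stir) selector clockwise, click by click, to the fifth mark after off, without going past it, and let go. Leave the left-hand (heat) selector at off and do not shove or knock over the large bottle and the wash bottle.

Things in the scene. Friction and masses are not known exactly. Their poses are not given: they have to be found in the camera images.
- stirrer: White hotplate stirrer, fixed, 210 mm wide (y), 265 mm deep (x -167 to +98), housing 92 mm high. Origin on the bench under the centre of its round plate, z up, front to -x. Its front panel slopes at 30 degrees: outward normal (-0.5, 0, 0.866), up-slope (0.866, 0, 0.5) in its frame. A 22 mm steel boss stands 15 mm above the housing at x 80, y 85. Two selectors on the panel at y -52 (stir) and +52 (heat).
- plate_center (a point): Centre of the top face of the stirrer's round, flat aluminium plate: 140 mm diameter, 104 mm above the bench, with two thin rings of 60 and 110 mm diameter drawn on it.
- stir_dial_axis (a point): Fixed point on the stir selector's turning axis, 26 mm out from the panel along its normal, where the bar handle is gripped. The black bar is 56 mm long (along the pointer) and 14 mm wide, 6 to 36 mm out from the panel, over a round skirt 54 mm across and 6 mm high: close the fingers across the 14 mm, tips above the skirt.
- stir_dial_pointer (a point): Pointing end of the stir selector's bar (the end with a white line), 28 mm from the axis, 34 mm out from the panel. At joint value q it stands q - 105 degrees clockwise from up-slope as one faces the panel: off points left and slightly down, mark 5 up and to the right by 45 degrees.
- stir_dial (a joint): Stir selector, rad: 0 at off, growing clockwise as one faces the panel. A ball detent stops it every 0.5236 (30 degrees): off (small printed ring), then marks 1 to 7 (white bars, ever longer). Mark 5 is 2.618. Starts at off, 1 or 2. End stops 0.06 outside off and mark 7. About 0.17 N m to leave a stop; let go within 10 degrees of a stop, it clicks home.
- heat_dial (a joint): Heat selector, built alike with its own detents, rad; it stands at off (0) and must stay there.
- heat_dial_axis (a point): Fixed point on the heat selector's turning axis, 26 mm out from the panel; same bar handle, pointing to off.
- reagent_c: Small bottle, 40 mm diameter, 85 mm tall with its closed cap (26 mm wide, from 74 mm up), 0.16 kg or so; origin at the centre of its underside, z up its axis. Starts near the middle of the stirrer's plate. The bench at x 0.38 to 0.47 m, y -0.30 to -0.19 m is always clear for it.
- reagent_b: Medium bottle, to go on the plate: 50 mm diameter, straight up to about 75 mm, then shoulder and closed cap (31 mm wide, from 100 to 115 mm), 0.2 kg or so; origin at the centre of its underside, z up its axis. Starts on the bench left of the stirrer beside the large bottle and the wash bottle, in any order, some 120 mm apart.
- desk_lamp: The desk lamp, not part of the work: its long shade hangs over the right rear of the bench, more than 0.6 m up, beyond x 0.65 m and right of y -0.2 m; keep wrist and forearm clear of it.
- reagent_a: Large bottle, not to be disturbed: 62 mm diameter, 150 mm tall, origin at the centre of its underside.
- wash_bottle: Wash bottle, not to be disturbed: round body of 66 mm diameter, its axis 22 mm from the origin along its own -y, 132 mm tall; a bent spout above it, 184 mm high, reaches out to 55 mm along its +y. Origin on the bench.
Mind the look-alikes: they are no part of the job. What is shaped like the reagent_b but blue or green is not meant. Leave any purple look-alike of the reagent_c alone.

How it is judged (in metres and radians):
On the way, in this order (a step that is already met when the one before it is completed fails the run):
1. the small bottle stands upright on the bench, let go (height (world z) of reagent_c between -0.006 and 0.008 m and angle between reagent_c's own z axis and vertical below 0.1 rad and contact force between the fingers and reagent_c below 0.1 N and linear speed of reagent_c below 0.02 m/s), for 0.2 s.
2. the medium bottle stands upright in the middle of the plate, let go (horizontal distance between reagent_b and plate_center below 0.02 m and height (world z) of reagent_b between 0.098 and 0.11 m and angle between reagent_b's own z axis and vertical below 0.1 rad and contact force between the fingers and reagent_b below 0.1 N and linear speed of reagent_b below 0.02 m/s), for 0.2 s.
3. the stir selector rests at the fifth mark (all of step 2 and value of joint stir_dial between 2.488 and 2.748 rad), for 0.2 s.
At the end, for the whole second after the job is handed in: Stir selector at rest within 0.13 rad of 2.618, heat selector within 0.13 rad of off; medium bottle upright (0.1 rad) and still on the plate, axis within 20 mm of its centre; small bottle upright (0.1 rad) and still on the bench; all let go (all of step 1 and all of step 3 and velocity of joint stir_dial below 0.05 rad/s and value of joint heat_dial below 0.13 rad and contact force between the fingers and stirrer below 0.1 N); the robot touches nothing.
It fails at once if the stir selector is turned more than half a click past the fifth mark (value of joint stir_dial above 2.888 rad).
It fails at once if the heat selector is turned more than half a click from off (value of joint heat_dial above 0.27 rad).
It fails at once if the large bottle is shoved by more than 30 mm or tipped (distance of reagent_a from where it was at the start of the episode above 0.03 m or angle between reagent_a's own z axis and vertical above 0.3 rad).
It fails at once if the wash bottle is shoved by more than 30 mm or tipped (distance of wash_bottle from where it was at the start of the episode above 0.03 m or angle between wash_bottle's own z axis and vertical above 0.3 rad).
It fails at once if the medium bottle is dropped or banged on the stirrer (over 80 N, a fall of some 30 mm) (contact force between reagent_b and stirrer above 80 N).
It also fails if it takes over 72 s, if anything falls off the work surface, if the arm or the gripper's body presses on something with over 40 N, if the wrist force passes 120 N, or if a joint passes its speed limit or range.

## Working session

There is one attempt and no reset: what is moved stays moved. The work goes in short steps, Python scripts to look and compute and a tool call to move; the robot and the scene stay as the last step left them, time stands still between calls to the robot, and variables do not carry over. Pictures are saved under pics/ and viewed, and the job is handed in when it is done.

Besides the shell and the picture viewer there is one more tool, called after "Request:" by a JSON object that holds its "op" and its "data", one argument or row to a line. move_arm: Moves the arm, as the interface text tells. Its arguments: {"type":"object","properties":{"deltas":{"type":"array"},"hand":{"type":"number"}},"required":["deltas"]}

```bash
mkdir -p pics; ls
python3 - <<'E'
from workcell import ctrl, eyes
import cv2, numpy as np
print(ctrl.get_obs(), ctrl.hold_point_z)
for n in ["scene","top"]:
    d=eyes.get_image(n)
    np.savez(f"pics/{n}0.npz",**d)
    cv2.imwrite(f"pics/{n}0.png",d["frame"][:,:,::-1])
    print(n,d["fx"],d["fy"],d["cx"],d["cy"],np.round(d["cam_to_world"],3).tolist())
E
```

```text
pics
{'t': 0.0, 'qpos': array([-1.21600107e+00,  4.23855810e-01,  1.63068602e+00,  1.05683027e-05,
        1.08859933e+00, -1.89907763e-02]), 'qvel': array([ 4.65543428e-04,  4.31488841e-04, -6.86424517e-04, -2.30761898e-03,
       -1.31229399e-03, -8.43998027e-05]), 'joint_torque': array([ 3.28155744e-03, -5.44615889e+01, -2.73662317e+01,  6.44871150e-02,
        2.27967073e-02, -1.33162016e-04]), 'ee_pos': array([ 228.05218545, -581.30856342,  221.89391635]), 'orientation': array([-3.08538555e+00, -5.83438110e-01,  3.91801227e-04]), 'ft_force': array([-0.24222644,  0.42754106,  0.11865801]), 'moment': array([ 0.01225524, -0.01838709,  0.03835685]), 'width': 87.81003239717671} 18.700000000000003
scene 462.83050388285284 462.83050388285284 277.33800393110073 208.72045070391889 [[-0.462, -0.483, 0.744, -355.38], [-0.887, 0.261, -0.381, 553.562], [-0.01, -0.836, -0.549, 764.758], [0.0, 0.0, 0.0, 1.0]]
top 435.5974983499389 435.5974983499389 287.4683232198877 220.7973408115067 [[-0.015, -0.986, 0.164, 381.864], [-1.0, 0.019, 0.024, 68.361], [-0.027, -0.163, -0.986, 1217.163], [0.0, 0.0, 0.0, 1.0]]
```

View pics/scene0.png

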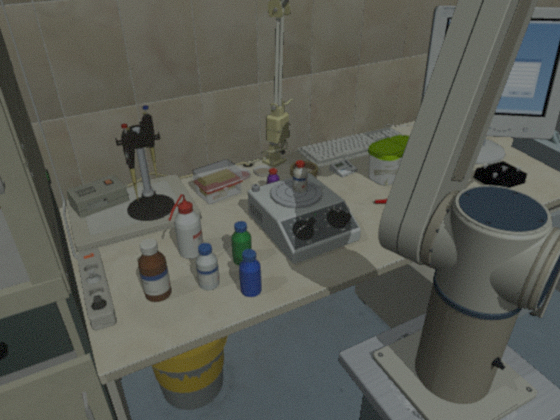

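View pics/top0.png

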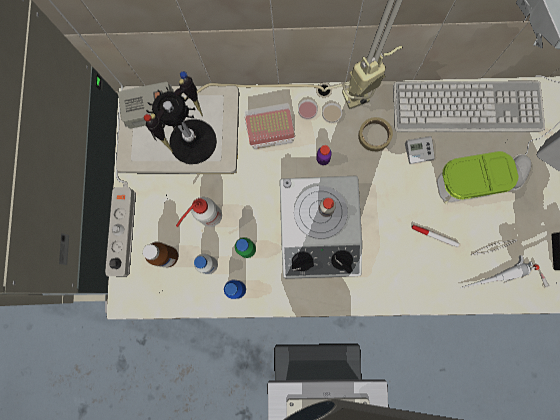

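Candidates, by pixel in the top view:
- **Medium bottle:** clear with blue cap (205,264), dark blue (234,290), green (245,248). I choose the clear one at (205,264).
- **Small bottle:** on the plate with red cap (327,206), purple (323,155). I choose the one on the plate.
- **Other bottles:** large brown (160,253) and wash bottle (203,210).

Next I'll check the choice in crops and measure positions.

```bash
cat > h.py <<'E'
import numpy as np, cv2
from scipy.spatial.transform import Rotation as R
def load(n):
    return dict(np.load(f"pics/{n}.npz"))
def cloud(d):
    H,W=d["range_z"].shape
    u,v=np.meshgrid(np.arange(W),np.arange(H)); z=d["range_z"]
    P=np.stack([(u-d["cx"])/d["fx"]*z,(v-d["cy"])/d["fy"]*z,z],-1)
    T=d["cam_to_world"]; Q=P@T[:3,:3].T+T[:3,3]; Q[z<=0]=np.nan
    return Q
E
python3 - <<'E'
from h import *
d=load("top0"); Q=cloud(d); s=load("scene0")
a=cv2.resize(d["frame"][170:310,130:370],None,fx=3.2,fy=3.2,interpolation=cv2.INTER_CUBIC)
cv2.imwrite("pics/c1.png",a[:,:,::-1])
b=cv2.resize(s["frame"][150:310,130:370],None,fx=3.2,fy=3.2,interpolation=cv2.INTER_CUBIC)
cv2.imwrite("pics/c2.png",b[:,:,::-1])
for n,(u,v) in dict(b=(205,264),blue=(234,290),green=(245,248),A=(158,253),wash=(203,210),c=(327,206),purple=(323,155),boss=(287,183)).items():
    p=Q[v-9:v+10,u-9:u+10].reshape(-1,3); p=p[~np.isnan(p[:,2])]
    m=p[p[:,2]>p[:,2].max()-8]
    print(n,Q[v,u].round(),"top",m.shape[0],m.mean(0).round(1),((m.max(0)+m.min(0))/2).round(1))
E
```

```text
b [458. 307. 114.] top 102 [464.5 318.3 114.9] [464.6 317.3 115.7]
blue [392. 232. 116.] top 117 [395.8 241.  115.5] [395.5 241.2 116.2]
green [497. 205. 111.] top 79 [506.8 213.7 115.6] [506.  213.8 117.3]
A [486. 420. 139.] top 106 [489.8 431.  149.7] [490.  430.1 150. ]
wash [591. 306. 150.] top 9 [601.9 319.5 179.9] [601.7 319.7 180.4]
c [587.  -2. 189.] top 92 [595.4  -4.4 188.4] [594.8  -4.5 188.6]
purple [753.  -3.  69.] top 67 [763.6  -6.9  84.3] [762.8  -6.8  85. ]
boss [666.  95. 109.] top 47 [668.6  96.7 106.7] [668.2  96.8 107.7]
```

Run:
```python
from h import *
for n in ["top0","scene0"]:
    d=load(n); Q=cloud(d)
    # housing top
    m=(Q[...,2]>87)&(Q[...,2]<97)&(Q[...,0]>350)&(Q[...,0]<750)&(Q[...,1]>-200)&(Q[...,1]<150)
    p=Q[m][:,:2].astype(np.float32); print(n,"housing",len(p),cv2.minAreaRect(p))
    m=(Q[...,2]>100)&(Q[...,2]<108)&(Q[...,0]>350)&(Q[...,0]<750)&(Q[...,1]>-200)&(Q[...,1]<150)
    p=Q[m][:,:2].astype(np.float32); print("plate",cv2.minEnclosingCircle(p),p.min(0),p.max(0))
    for lo,hi,nm in [(140,150,"body c"),(178,200,"cap c")]:
        m=(Q[...,2]>lo)&(Q[...,2]<hi)&(Q[...,0]>450)&(Q[...,0]<650)&(Q[...,1]>-150)&(Q[...,1]<80)
        p=Q[m]; print(nm,len(p),p.min(0),p.max(0))
```

```text
top0 housing 3457 ((559.94677734375, 9.869606018066406), (255.8166961669922, 209.1634063720703), 0.8623652458190918)
plate ((560.7726440429688, 23.574148178100586), 140.4248504638672) [439.68808  -59.284443] [678.1704   106.106255]
body c 18 [575.29573451 -19.19378423 140.02746393] [595.49807212  15.4386448  149.90270252]
cap c 98 [582.44939718 -16.88440369 180.09732359] [607.15903825   7.70051047 192.57186636]
scene0 housing 1768 ((559.3064575195312, 11.389640808105469), (259.512451171875, 210.59222412109375), 0.6622439026832581)
plate ((561.440673828125, 23.571910858154297), 139.98489379882812) [437.30728  -58.407917] [676.3394  107.61584]
body c 51 [572.49914756 -20.82510979 140.18688532] [600.59525635  17.60155841 149.92320162]
cap c 71 [579.26082731 -15.46825714 178.47916123] [611.41082702   9.53993866 192.84600307]
```

View pics/c1.png

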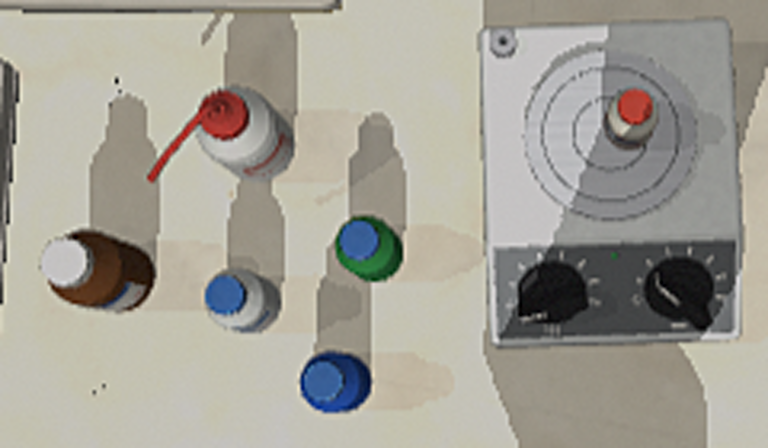

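View pics/c2.png

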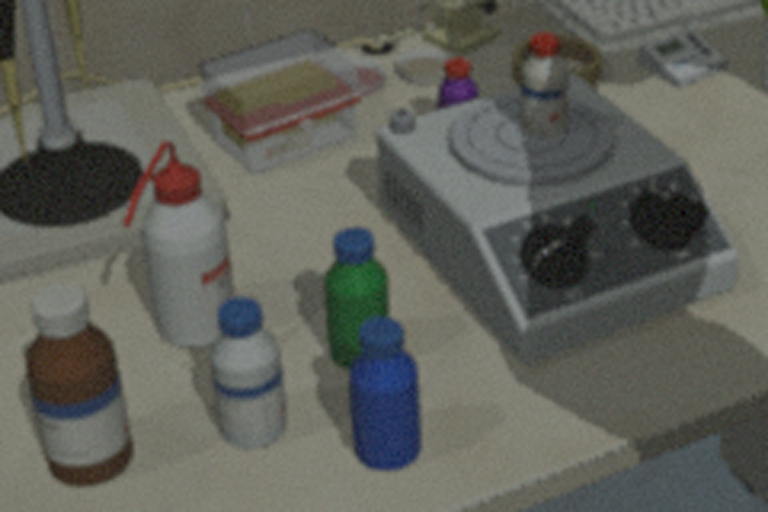

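The crops confirm it: the clear bottle with the blue cap stands between the wash bottle, the brown bottle and the two look-alikes. The stir bar's white line points up-left, so it looks like mark 2. Next I'll refine the stirrer pose and the dial angle.

Run:
```python
from h import *
from scipy.optimize import least_squares
for n in ["top0","scene0"]:
    d=load(n); Q=cloud(d); P=Q.reshape(-1,3)
    box=(P[:,0]>380)&(P[:,0]<720)&(P[:,1]>-130)&(P[:,1]<150)
    # plate rim: pts at 100..107, excluding boss
    m=box&(abs(P[:,2]-104)<3)&(np.hypot(P[:,0]-588,P[:,1]-11)<85)
    p=P[m]; print(n,len(p),"z",np.median(p[:,2]))
    # boundary: score by extreme in angular bins
    c=np.array([588.,11.])
    for _ in range(5):
        r=np.hypot(*(p[:,:2]-c).T); a=np.arctan2(p[:,1]-c[1],p[:,0]-c[0])
        b=(a/np.pi*18).astype(int); E=np.array([p[b==k][np.argsort(r[b==k])[-3:]].mean(0)[:2] for k in np.unique(b) if (b==k).sum()>5])
        s=least_squares(lambda x:np.hypot(*(E-x[:2]).T)-x[2],[*c,70],loss="soft_l1"); c=s.x[:2]
    print("circle",s.x.round(1),len(E))
    # panel plane: z 40..85 x<480
    m=box&(P[:,2]>30)&(P[:,2]<86)&(P[:,0]<520)&(abs(P[:,1]-11)<100)
    p=P[m]
    nrm0=np.array([-.5,0,.866])
    # heights above plane: panel
    h=p@nrm0; hh,e=np.histogram(h,60); k=hh.argmax(); q=p[abs(h-e[k])<6]
    for _ in range(4):
        cc=q.mean(0); nn=np.linalg.svd(q-cc)[2][2]; nn*=np.sign(nn[2]); q=p[abs((p-cc)@nn)<2.5]
    print("panel",nn.round(4),cc.round(1),len(q),"yaw",np.arctan2(-nn[1],-nn[0]))
    bar=P[box&(((P-cc)@nn)>28)&(((P-cc)@nn)<42)&(P[:,0]<520)&(P[:,2]<130)]
    for sgn,nm in [(1,"heat"),(-1,"stir")]:
        b=bar[(bar[:,1]-11)*sgn>0]
        b=b[b[:,0]<478+20]
        print(nm,len(b),b.mean(0).round(1))
        up=np.array([.866,0,.5]); right=np.array([0,-1,0])
        w=np.stack([(b-cc)@right,(b-cc)@up],1).astype(np.float32)
        print(cv2.minAreaRect(w))
```

```text
top0 1618 z 103.82505943402043
circle [590.5  10.2  68.4] 35
panel [-0.5084 -0.0072  0.8611] [458.6  11.1  65.2] 1148 yaw 0.01406941067993561
heat 122 [450.   58.2 100.8]
((-48.86314392089844, 9.977483749389648), (55.397987365722656, 15.604637145996094), 14.20186996459961)
stir 113 [450.7 -45.1  99.9]
((55.47477722167969, 10.447305679321289), (14.292116165161133, 56.686649322509766), 44.92620849609375)
scene0 720 z 105.64834554775933
circle [588.8  11.7  68.4] 31
panel [-0.5147 -0.0062  0.8574] [450.   18.7  62.2] 1075 yaw 0.011981364736331343
heat 113 [447.7  60.  101.5]
((-41.72373580932617, 18.30221939086914), (58.61990737915039, 14.190625190734863), 15.955301284790039)
stir 121 [449.1 -43.4 100.6]
((62.08590316772461, 20.442733764648438), (16.769023895263672, 56.04371643066406), 45.523033142089844)
```

The stirrer origin is about (589.6, 10.7) with yaw 0.013, and the plate top is at z 104. The stir bar lies at -45°, which is mark 2, so it needs three clicks (90°). Now the wash bottle's body and the clearance round bottle b.

```bash
cat >> h.py <<'E'
def plan(target=None,yaz=None,Rt=None,n=None,tilt=0.0):
    """print rows from present pose to target (world mm); yaz deg: heading of tool y, pointing down"""
    from workcell import ctrl
    o=ctrl.get_obs(); p=np.array(o["ee_pos"]); R0=R.from_rotvec(o["orientation"])
    if Rt is None:
        if yaz is None: Rt=R0
        else:
            a=np.radians(yaz); y=np.array([np.cos(a),np.sin(a),0]); z=np.array([0,0,-1.]); x=np.cross(y,z)
            Rt=R.from_matrix(np.stack([x,y,z],1))
    t=p if target is None else np.array(target,float)
    dr=(R0.inv()*Rt).as_rotvec(); dist=np.linalg.norm(t-p)
    k=n or int(max(1,np.ceil(dist/40),np.ceil(np.abs(dr).max()/0.12)))
    print("t",round(o["t"],2),"pos",p.round(1),"err",(t-p).round(1),"rot",dr.round(3),"F",np.round(o["ft_force"],1),"w",round(o["width"],1),"q",np.round(o["qpos"],2),"rows",k)
    for i in range(k):
        Ri=R0*R.from_rotvec(dr*i/k)
        print([*Ri.inv().apply((t-p)/k).round(1).tolist(),*(dr/k).round(3).tolist()])
E
python3 - <<'E'
from h import *
for n in ["top0","scene0"]:
    Q=cloud(load(n)); P=Q.reshape(-1,3)
    for nm,c,lo,hi in [("wash",(575,305),40,105),("wash",(575,305),110,125),("washtop",(590,310),134,190),("b",(465,317),20,74),("b cap",(465,317),101,118),("A",(490,430),30,100)]:
        m=(np.hypot(P[:,0]-c[0],P[:,1]-c[1])<65 if nm[0]!="b" else np.hypot(P[:,0]-c[0],P[:,1]-c[1])<45)&(P[:,2]>lo)&(P[:,2]<hi)
        p=P[m]; print(n,nm,m.sum(),p.min(0).round(),p.max(0).round())
        if m.sum()>20:
            from scipy.optimize import least_squares
            s=least_squares(lambda x:np.hypot(p[:,0]-x[0],p[:,1]-x[1])-{"wash":33,"b":25,"b cap":15.5,"A":31}.get(nm,20),c,loss="soft_l1"); print("  fit",s.x.round(1))
plan((595,-4,250),-55)
E
```

```text
top0 wash 183 [571. 284.  40.] [632. 347. 105.]
  fit [605.1 317.9]
top0 wash 163 [574. 289. 110.] [633. 346. 125.]
  fit [575.9 287.9]
top0 washtop 244 [557. 299. 134.] [623. 366. 185.]
  fit [583.  320.9]
top0 b 81 [439. 295.  22.] [485. 324.  74.]
  fit [464.2 320.6]
top0 b cap 119 [451. 305. 106.] [479. 335. 118.]
  fit [465.1 319.9]
top0 A 185 [458. 406.  30.] [519. 442. 100.]
  fit [489.6 438.3]
scene0 wash 556 [568. 285.  40.] [613. 351. 105.]
  fit [605.4 317.9]
scene0 wash 182 [573. 289. 110.] [617. 347. 125.]
  fit [556.7 331.5]
scene0 washtop 255 [557. 300. 134.] [614. 367. 186.]
  fit [577.4 327.1]
scene0 b 383 [436. 297.  21.] [472. 347.  74.]
  fit [464.2 320.9]
scene0 b cap 135 [447. 307. 102.] [478. 337. 118.]
  fit [464.8 320.9]
scene0 A 678 [456. 408.  30.] [494. 470. 100.]
  fit [489.5 438.3]
t 0.1 pos [ 228.1 -581.3  222. ] err [366.9 577.3  28. ] rot [-0.001 -0.    -0.237] F [ 0.9 -0.2  1. ] w 87.9 q [-1.22  0.42  1.63 -0.    1.09 -0.02] rows 18
[30.7, -22.4, -1.5, -0.0, -0.0, -0.013]
[31.0, -22.0, -1.5, -0.0, -0.0, -0.013]
[31.3, -21.6, -1.5, -0.0, -0.0, -0.013]
[31.6, -21.2, -1.5, -0.0, -0.0, -0.013]
[31.8, -20.8, -1.5, -0.0, -0.0, -0.013]
[32.1, -20.3, -1.5, -0.0, -0.0, -0.013]
[32.4, -19.9, -1.5, -0.0, -0.0, -0.013]
[32.6, -19.5, -1.5, -0.0, -0.0, -0.013]
[32.9, -19.1, -1.5, -0.0, -0.0, -0.013]
[33.1, -18.6, -1.5, -0.0, -0.0, -0.013]
[33.4, -18.2, -1.5, -0.0, -0.0, -0.013]
[33.6, -17.8, -1.5, -0.0, -0.0, -0.013]
[33.8, -17.3, -1.5, -0.0, -0.0, -0.013]
[34.1, -16.9, -1.5, -0.0, -0.0, -0.013]
[34.3, -16.4, -1.6, -0.0, -0.0, -0.013]
[34.5, -16.0, -1.6, -0.0, -0.0, -0.013]
[34.7, -15.5, -1.6, -0.0, -0.0, -0.013]
[34.9, -15.0, -1.6, -0.0, -0.0, -0.013]
```

Run:
```python
from h import *
from scipy.optimize import least_squares
for n in ["top0","scene0"]:
    P=cloud(load(n)).reshape(-1,3)
    for lo,hi,r in [(179,186,13),(110,165,20)]:
        m=(np.hypot(P[:,0]-595,P[:,1]+4)<30)&(P[:,2]>lo)&(P[:,2]<hi); p=P[m]
        s=least_squares(lambda x:np.hypot(p[:,0]-x[0],p[:,1]-x[1])-r,(595,-4),loss="soft_l1"); print(n,len(p),s.x.round(1))
```

```text
top0 17 [595.8  -4.2]
top0 110 [596.3  -4.5]
scene0 19 [596.3  -4.4]
scene0 255 [596.3  -4.5]
```

Request:
{"op": "move_arm", "data": {
  "deltas": [
    [30.7,-22.4,-1.5,0,0,-0.02],
    [31,-22,-1.5,0,0,-0.02],
    [31.3,-21.6,-1.5,0,0,-0.02],
    [31.6,-21,-1.5,0,0,-0.02],
    [32,-20.5,-1.5,0,0,-0.02]
  ],
  "hand": -1
}}

```text
t: 0.52
ee_pos: [327.1, -419.6, 226.9]
orientation: [-3.054, -0.727, 0.003]
ft_force: [0.6, -0.2, -0.1]
width: 87.9
```

Request:
{"op": "move_arm", "data": {
  "deltas": [
    [32,-20,-1.5,0,0,-0.02],
    [32.5,-20,-1.5,0,0,-0.02],
    [32.6,-19.5,-1.5,0,0,-0.02],
    [33,-19,-1.5,0,0,-0.02],
    [33,-18.6,-1.5,0,0,-0.02]
  ]
}}

```text
t: 0.93
ee_pos: [424.3, -246.3, 233.8]
orientation: [-3.011, -0.883, 0.004]
ft_force: [0.7, -0.4, -0.2]
width: 88.0
```

```bash
python3 -c "
from h import *
plan((595,-4,240),-55)"
```

```text
t 0.93 pos [ 424.3 -246.3  233.8] err [170.7 242.3   6.2] rot [-0.005  0.001 -0.04 ] F [ 0.7 -0.4 -0.2] w 88.0 q [-0.55  0.21  1.91  0.    1.03  0.45] rows 8
[34.3, -14.0, -0.8, -0.001, 0.0, -0.005]
[34.4, -13.8, -0.8, -0.001, 0.0, -0.005]
[34.5, -13.6, -0.8, -0.001, 0.0, -0.005]
[34.5, -13.4, -0.8, -0.001, 0.0, -0.005]
[34.6, -13.3, -0.8, -0.001, 0.0, -0.005]
[34.7, -13.1, -0.8, -0.001, 0.0, -0.005]
[34.7, -12.9, -0.8, -0.001, 0.0, -0.005]
[34.8, -12.7, -0.8, -0.001, 0.0, -0.005]
```

Request:
{"op": "move_arm", "data": {
  "deltas": [
    [34.3,-14,-1,0,0,-0.005],
    [34.4,-14,-1,0,0,-0.005],
    [34.5,-13.6,-1,0,0,-0.005],
    [34.5,-13.4,-1,0,0,-0.005],
    [34.6,-13.3,-1,0,0,-0.005]
  ]
}}

```text
t: 1.35
ee_pos: [532.6, -84.7, 238.5]
orientation: [-2.997, -0.924, 0.007]
ft_force: [0.0, 0.3, -0.1]
width: 87.8
```

Request:
{"op": "move_arm", "data": {
  "deltas": [
    [34.6,-13,-1,0,0,-0.005],
    [34.7,-13,-1,0,0,-0.005],
    [32,-12.7,0,0,0,-0.005]
  ]
}}

```text
t: 1.6
ee_pos: [596.0, 10.6, 240.1]
orientation: [-2.989, -0.949, 0.008]
ft_force: [0.3, -0.3, 0.1]
width: 87.8
```

```bash
python3 -c "
from h import *
plan((596.2,-4.4,132),-55)"
```

```text
t 1.6 pos [596.   10.6 240.1] err [   0.2  -15.  -108.1] rot [-0.007  0.004  0.004] F [ 0.3 -0.3  0.1] w 87.8 q [-0.    0.36  1.68  0.    1.11  0.95] rows 3
[-2.7, 4.4, 36.0, -0.002, 0.001, 0.001]
[-2.7, 4.3, 36.0, -0.002, 0.001, 0.001]
[-2.8, 4.2, 36.0, -0.002, 0.001, 0.001]
```

Centre over it first, then descend.

Request:
{"op": "move_arm", "data": {
  "deltas": [
    [-8,12.5,1,-0.007,0.004,0.004],
    [0,0,0,0,0,0]
  ]
}}

```text
t: 1.77
ee_pos: [599.9, 2.5, 238.1]
orientation: [-2.992, -0.957, -0.003]
ft_force: [0.3, -0.2, -0.1]
width: 87.9
```

```bash
python3 -c "
from h import *
plan((596.2,-4.4,130),-55)
from workcell import eyes
d=eyes.get_image('wrist'); cv2.imwrite('pics/w1.png',d['frame'][:,:,::-1])"
```

```text
t 1.77 pos [599.9   2.5 238.1] err [  -3.7   -6.9 -108.1] rot [ 0.    -0.002  0.008] F [ 0.3 -0.2 -0.1] w 87.9 q [-0.02  0.37  1.68  0.    1.1   0.93] rows 3
[-2.4, 1.2, 36.0, 0.0, -0.001, 0.003]
[-2.4, 1.2, 36.0, 0.0, -0.001, 0.003]
[-2.3, 1.2, 36.0, 0.0, -0.001, 0.003]
```

View pics/w1.png

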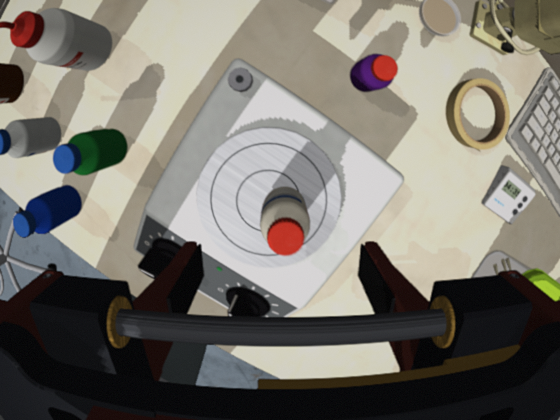

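The wrist view shows the red cap at (287,237), between the fingertips at (190,260) and (375,260). The purple look-alike at (375,72) is clear.

Request:
{"op": "move_arm", "data": {
  "deltas": [
    [-8,4,0,0,0,0.008],
    [0,0,25,0,0,0],
    [0,0,25,0,0,0]
  ]
}}

```text
t: 2.07
ee_pos: [596.9, -7.1, 192.0]
orientation: [2.998, 0.938, 0.016]
ft_force: [-0.3, -0.5, 0.2]
width: 87.8
```

```bash
python3 -c "
from h import *
plan((596.2,-4.4,130),-55)"
```

```text
t 2.07 pos [596.9  -7.1 192. ] err [ -0.7   2.7 -62. ] rot [ 0.004 -0.009 -0.004] F [-0.3 -0.5  0.2] w 87.8 q [-0.03  0.41  1.72  0.    0.99  0.93] rows 2
[0.2, -1.4, 31.0, 0.002, -0.005, -0.002]
[0.3, -1.4, 31.0, 0.002, -0.005, -0.002]
```

Request:
{"op": "move_arm", "data": {
  "deltas": [
    [0.5,-2,30,0.003,-0.007,-0.002],
    [0.3,-1,18,0,0,0],
    [0,0,8,0,0,0],
    [0,0,0,0,0,0]
  ]
}}

```text
t: 2.4
ee_pos: [589.9, -10.1, 130.8]
orientation: [-2.999, -0.927, 0.007]
ft_force: [-0.9, 0.3, -0.5]
width: 87.5
```

```bash
python3 -c "
from h import *
plan((596.2,-4.4,130),-55)"
```

```text
t 2.4 pos [589.9 -10.1 130.8] err [ 6.3  5.7 -0.8] rot [-0.004  0.004 -0.011] F [-0.9  0.3 -0.5] w 87.5 q [-0.04  0.49  1.77  0.    0.89  0.93] rows 1
[8.4, -1.1, 0.8, -0.004, 0.004, -0.011]
```

Request:
{"op": "move_arm", "data": {
  "deltas": [
    [8,-1,1,-0.004,0.004,-0.01],
    [0,0,0,0,0,0]
  ]
}}

```text
t: 2.57
ee_pos: [595.9, -6.2, 130.7]
orientation: [2.997, 0.939, 0.001]
ft_force: [0.1, -0.5, 0.4]
width: 87.6
```

```bash
python3 -c "
from h import *
plan((596.2,-4.4,130),-55)"
```

```text
t 2.57 pos [595.9  -6.2 130.7] err [ 0.3  1.8 -0.7] rot [ 0.001 -0.    -0.003] F [ 0.1 -0.5  0.4] w 87.6 q [-0.03  0.5   1.76 -0.    0.89  0.93] rows 1
[1.3, -1.3, 0.7, 0.001, -0.0, -0.003]
```

Request:
{"op": "move_arm", "data": {
  "deltas": [
    [1,-1,0,0,0,0],
    [0,0,0,0,0,0],
    [0,0,0,0,0,0],
    [0,0,0,0,0,0],
    [0,0,0,0,0,0]
  ],
  "hand": 1
}}

```text
t: 2.98
ee_pos: [599.2, -4.8, 135.5]
orientation: [2.995, 0.939, 0.013]
ft_force: [-0.3, -0.1, -0.3]
width: 58.3
```

Request:
{"op": "move_arm", "data": {
  "deltas": [
    [0,0,0,0,0,0],
    [0,0,0,0,0,0],
    [0,0,0,0,0,0]
  ]
}}

```text
t: 3.23
ee_pos: [599.4, -4.5, 136.2]
orientation: [2.995, 0.939, 0.014]
ft_force: [0.5, 0.5, 0.5]
width: 39.7
```

```bash
python3 -c "
from h import *
plan((596.2,-4.4,200),-55)"
```

```text
t 3.23 pos [599.4  -4.5 136.2] err [-3.2  0.1 63.8] rot [ 0.006 -0.008 -0.003] F [0.5 0.5 0.5] w 39.7 q [-0.03  0.49  1.75  0.    0.89  0.94] rows 2
[-1.1, -0.8, -31.9, 0.003, -0.004, -0.001]
[-1.2, -0.9, -31.9, 0.003, -0.004, -0.001]
```

Request:
{"op": "move_arm", "data": {
  "deltas": [
    [0,0,0,0,0,0],
    [0,0,0,0,0,0],
    [0,0,-20,0,0,0],
    [0,0,-35,0,0,0],
    [0,0,-35,0,0,0]
  ]
}}

```text
t: 3.65
ee_pos: [592.8, -4.4, 219.5]
orientation: [-2.995, -0.94, 0.013]
ft_force: [-0.3, -1.5, -1.8]
width: 39.5
```

```bash
python3 -c "
from h import *
plan((425,-245,210),-55)"
```

```text
t 3.65 pos [592.8  -4.4 219.5] err [-167.8 -240.6   -9.5] rot [-0.005  0.007 -0.003] F [-0.3 -1.5 -1.8] w 39.5 q [-0.03  0.38  1.7  -0.    1.07  0.94] rows 8
[-34.4, 12.7, 1.4, -0.001, 0.001, -0.0]
[-34.4, 12.7, 1.4, -0.001, 0.001, -0.0]
[-34.4, 12.7, 1.3, -0.001, 0.001, -0.0]
[-34.4, 12.7, 1.3, -0.001, 0.001, -0.0]
[-34.4, 12.7, 1.3, -0.001, 0.001, -0.0]
[-34.4, 12.6, 1.3, -0.001, 0.001, -0.0]
[-34.4, 12.6, 1.2, -0.001, 0.001, -0.0]
[-34.4, 12.6, 1.2, -0.001, 0.001, -0.0]
```

Request:
{"op": "move_arm", "data": {
  "deltas": [
    [-30,11,0,-0.002,0.003,0],
    [-34,12.5,1,-0.002,0.002,0],
    [-34,12.5,1,0,0,0],
    [-34,12.5,1,0,0,0],
    [-34,12.5,1,0,0,0]
  ]
}}

```text
t: 4.07
ee_pos: [497.0, -149.5, 223.3]
orientation: [2.987, 0.953, 0.023]
ft_force: [0.9, -0.1, -1.4]
width: 39.5
```

Request:
{"op": "move_arm", "data": {
  "deltas": [
    [-34,12.5,1,0,0,0],
    [-34,12.5,1,0,0,0],
    [-12,4,0,0,0,0],
    [0,0,0,0,0,0]
  ]
}}

```text
t: 4.4
ee_pos: [441.3, -225.9, 219.8]
orientation: [2.989, 0.947, 0.019]
ft_force: [0.4, 0.8, -0.7]
width: 39.4
```

```bash
python3 -c "
from h import *
plan((425,-245,34),-55)"
```

```text
t 4.4 pos [ 441.3 -225.9  219.8] err [ -16.3  -19.1 -185.8] rot [ 0.009 -0.01   0.003] F [ 0.4  0.8 -0.7] w 39.4 q [-0.5   0.23  1.92  0.01  0.98  0.45] rows 5
[-5.2, 0.9, 37.1, 0.002, -0.002, 0.001]
[-5.2, 1.0, 37.1, 0.002, -0.002, 0.001]
[-5.1, 1.0, 37.1, 0.002, -0.002, 0.001]
[-5.0, 1.1, 37.1, 0.002, -0.002, 0.001]
[-4.9, 1.2, 37.2, 0.002, -0.002, 0.001]
```

Request:
{"op": "move_arm", "data": {
  "deltas": [
    [-5,1,25,0.009,-0.01,0.003],
    [-5,1,35,0,0,0],
    [-5,1,35,0,0,0],
    [-3,1,22,0,0,0],
    [0,0,10,0,0,0]
  ]
}}

```text
t: 4.82
ee_pos: [434.0, -241.7, 92.4]
orientation: [2.989, 0.937, 0.013]
ft_force: [-0.2, -0.6, -1.6]
width: 39.8
```

```bash
python3 -c "
from h import *
plan((425,-245,34),-55)"
```

```text
t 4.82 pos [ 434.  -241.7   92.4] err [ -9.   -3.3 -58.4] rot [ 0.011 -0.006 -0.003] F [-0.2 -0.6 -1.6] w 39.8 q [-0.53  0.44  2.    0.    0.69  0.43] rows 2
[-4.8, -1.5, 29.2, 0.005, -0.003, -0.002]
[-4.7, -1.4, 29.2, 0.005, -0.003, -0.002]
```

Request:
{"op": "move_arm", "data": {
  "deltas": [
    [-3,-1,22,0.008,-0.005,-0.002],
    [-2,0,15,0.004,-0.002,0],
    [0,0,6,0,0,0],
    [0,0,2,0,0,0],
    [0,0,0,0,0,0]
  ]
}}

```text
t: 5.23
ee_pos: [430.2, -240.1, 41.7]
orientation: [-2.99, -0.944, 0.009]
ft_force: [-0.2, 0.3, -1.0]
width: 39.9
```

```bash
python3 -c "
from h import *
plan((425,-245,33),-55)"
```

```text
t 5.23 pos [ 430.2 -240.1   41.7] err [-5.2 -4.9 -8.7] rot [-0.007  0.004  0.001] F [-0.2  0.3 -1. ] w 39.9 q [-0.53  0.54  2.01 -0.    0.6   0.43] rows 1
[-7.0, 1.1, 8.8, -0.007, 0.004, 0.001]
```

Request:
{"op": "move_arm", "data": {
  "deltas": [
    [0,0,5,-0.006,0.003,0],
    [0,0,3,0,0,0],
    [0,0,2,0,0,0],
    [0,0,1,0,0,0]
  ]
}}

```text
t: 5.57
ee_pos: [432.6, -240.4, 32.4]
orientation: [2.992, 0.947, 0.005]
ft_force: [0.1, -0.5, -0.6]
width: 39.8
```

```bash
python3 -c "
from h import *
plan((425,-245,33),-55)"
```

```text
t 5.57 pos [ 432.6 -240.4   32.4] err [-7.6 -4.6  0.6] rot [ 0.004 -0.002  0.002] F [ 0.1 -0.5 -0.6] w 39.8 q [-0.53  0.55  2.02  0.    0.57  0.43] rows 1
[-8.9, -0.6, -0.6, 0.004, -0.002, 0.002]
```

Request:
{"op": "move_arm", "data": {
  "deltas": [
    [0,0,1.5,0.004,-0.002,0],
    [0,0,1,0,0,0]
  ]
}}

```text
t: 5.73
ee_pos: [432.8, -240.5, 32.2]
orientation: [2.995, 0.947, 0.0]
ft_force: [-2.9, 2.5, 10.6]
width: 39.6
```

```bash
python3 -c "
from h import *
from workcell import eyes
plan((425,-245,33),-55)
d=eyes.get_image('scene'); Q=cloud(d); m=(np.hypot(Q[...,0]-432,Q[...,1]+240)<22)
print(np.argwhere(m)[:,::-1].mean(0))
cv2.imwrite('pics/s2.png',d['frame'][:,:,::-1])"
```

```text
t 5.73 pos [ 432.8 -240.5   32.2] err [-7.8 -4.5  0.8] rot [ 0.    -0.     0.002] F [-2.9  2.5 10.6] w 39.6 q [-0.53  0.55  2.01 -0.    0.57  0.43] rows 1
[-9.0, -0.8, -0.8, 0.0, -0.0, 0.002]
[nan nan]<string>:6: RuntimeWarning: Mean of empty slice.
  ret = um.true_divide(
```

View pics/s2.png

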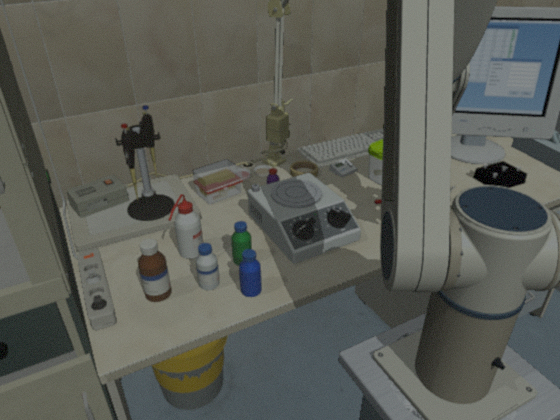

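The scene camera can't see the small bottle behind the arm, but the plate is empty and the 10.6 N of upward force shows the bottle is on the bench. I'm releasing it.

Request:
{"op": "move_arm", "data": {
  "deltas": [
    [0,0,-0.5,0,0,0],
    [0,0,0,0,0,0],
    [0,0,0,0,0,0],
    [0,0,0,0,0,0],
    [0,0,0,0,0,0]
  ],
  "hand": -1
}}

```text
t: 6.2
ee_pos: [434.2, -241.5, 34.6]
orientation: [2.992, 0.946, 0.005]
ft_force: [0.5, -0.5, 0.2]
width: 69.5
```

Request:
{"op": "move_arm", "data": {
  "deltas": [
    [0,0,0,0,0,0],
    [0,0,0,0,0,0],
    [0,0,-10,0,0,0],
    [0,0,-20,0,0,0],
    [0,0,-35,0,0,0]
  ]
}}

```text
t: 6.62
ee_pos: [430.1, -239.2, 96.5]
orientation: [-2.99, -0.945, 0.008]
ft_force: [0.7, 0.1, 0.1]
width: 87.6
```

```bash
python3 -c "
from h import *
plan((440,-230,260),-55)"
```

```text
t 6.62 pos [ 430.1 -239.2   96.5] err [  9.9   9.2 163.5] rot [-0.007  0.003  0.001] F [0.7 0.1 0.1] w 87.6 q [-0.53  0.43  2.   -0.    0.72  0.43] rows 5
[2.6, -0.6, -32.7, -0.001, 0.001, 0.0]
[2.6, -0.5, -32.7, -0.001, 0.001, 0.0]
[2.6, -0.5, -32.7, -0.001, 0.001, 0.0]
[2.6, -0.5, -32.7, -0.001, 0.001, 0.0]
[2.7, -0.4, -32.7, -0.001, 0.001, 0.0]
```

Request:
{"op": "move_arm", "data": {
  "deltas": [
    [0,0,-38,-0.007,0.003,0],
    [0,0,-38,0,0,0],
    [0,0,-38,0,0,0],
    [0,0,-30,0,0,0],
    [0,0,-5,0,0,0]
  ]
}}

```text
t: 7.03
ee_pos: [430.1, -239.1, 259.2]
orientation: [2.992, 0.946, 0.004]
ft_force: [-0.2, -0.6, 0.1]
width: 87.8
```

```bash
python3 -c "
from h import *
from workcell import eyes
plan((464.5,320.5,260),-55)
d=eyes.get_image('top'); np.savez('pics/top2.npz',**d); cv2.imwrite('pics/t2.png',d['frame'][:,:,::-1])
d=eyes.get_image('wrist'); cv2.imwrite('pics/w2.png',d['frame'][:,:,::-1])"
```

```text
t 7.03 pos [ 430.1 -239.1  259.2] err [ 34.4 559.6   0.8] rot [ 0.004 -0.002  0.001] F [-0.2 -0.6  0.1] w 87.8 q [-0.53  0.18  1.89 -0.    1.07  0.43] rows 15
[23.3, -29.2, -0.1, 0.0, -0.0, 0.0]
[23.3, -29.2, -0.1, 0.0, -0.0, 0.0]
[23.3, -29.2, -0.1, 0.0, -0.0, 0.0]
[23.3, -29.2, -0.1, 0.0, -0.0, 0.0]
[23.3, -29.2, -0.1, 0.0, -0.0, 0.0]
[23.3, -29.2, -0.1, 0.0, -0.0, 0.0]
[23.3, -29.2, -0.1, 0.0, -0.0, 0.0]
[23.3, -29.2, -0.1, 0.0, -0.0, 0.0]
[23.3, -29.2, -0.1, 0.0, -0.0, 0.0]
[23.3, -29.2, -0.1, 0.0, -0.0, 0.0]
[23.3, -29.2, -0.1, 0.0, -0.0, 0.0]
[23.3, -29.2, -0.1, 0.0, -0.0, 0.0]
[23.3, -29.2, -0.1, 0.0, -0.0, 0.0]
[23.3, -29.2, -0.1, 0.0, -0.0, 0.0]
[23.3, -29.2, -0.1, 0.0, -0.0, 0.0]
```

View pics/w2.png

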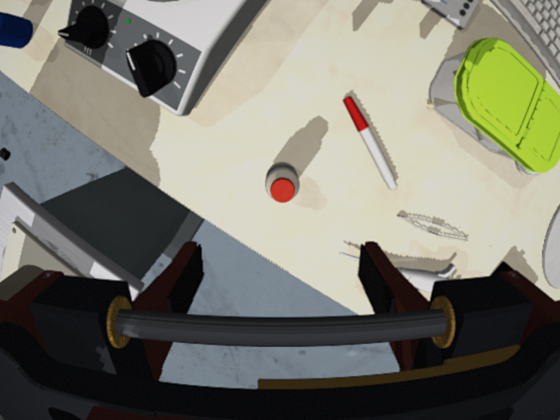

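View pics/t2.png

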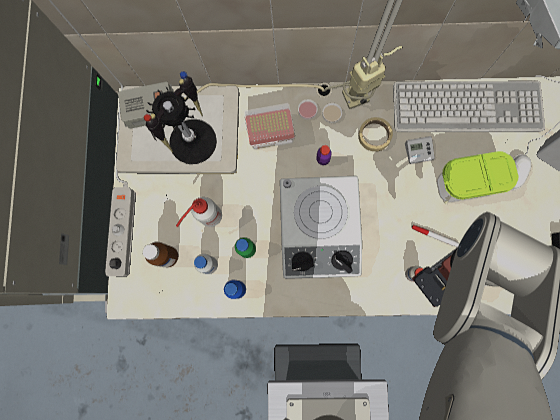

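The small bottle stands upright on the bench (cap at (282,188) in the wrist view), and in the top view the plate is empty. On to bottle b.

Request:
{"op": "move_arm", "data": {
  "deltas": [
    [23,-29,0,0.004,-0.002,0],
    [23,-29,0,0,0,0],
    [23,-29,0,0,0,0],
    [23,-29,0,0,0,0],
    [23,-29,0,0,0,0]
  ]
}}

```text
t: 7.55
ee_pos: [435.7, -52.5, 248.8]
orientation: [-2.995, -0.927, 0.019]
ft_force: [0.7, 0.7, -0.2]
width: 87.7
```

Request:
{"op": "move_arm", "data": {
  "deltas": [
    [23,-29,0,0,0,0],
    [23,-29,0,0,0,0],
    [23,-29,0,0,0,0],
    [23,-29,0,0,0,0],
    [23,-29,0,0,0,0]
  ]
}}

```text
t: 7.97
ee_pos: [440.4, 140.2, 239.1]
orientation: [-2.993, -0.923, 0.048]
ft_force: [0.7, -1.0, -0.3]
width: 87.8
```

```bash
python3 -c "
from h import *
plan((464.5,320.5,255),-55)"
```

```text
t 7.97 pos [440.4 140.2 239.1] err [ 24.1 180.3  15.9] rot [-0.018  0.026 -0.012] F [ 0.7 -1.  -0.3] w 87.8 q [0.28 0.17 1.94 0.01 1.05 1.24] rows 5
[24.2, -27.1, -3.3, -0.004, 0.005, -0.002]
[24.3, -27.1, -3.3, -0.004, 0.005, -0.002]
[24.4, -27.0, -3.3, -0.004, 0.005, -0.002]
[24.5, -26.9, -3.2, -0.004, 0.005, -0.002]
[24.6, -26.9, -3.2, -0.004, 0.005, -0.002]
```

Request:
{"op": "move_arm", "data": {
  "deltas": [
    [23,-26,-5,-0.008,0.01,-0.005],
    [24,-26,-4,-0.006,0.008,-0.004],
    [24,-26,-3,-0.004,0.008,-0.003],
    [18,-20,-2,0,0,0],
    [6,-7,0,0,0,0]
  ]
}}

```text
t: 8.38
ee_pos: [451.7, 289.8, 241.2]
orientation: [2.991, 0.952, -0.028]
ft_force: [-0.5, -0.1, -0.4]
width: 88.2
```

```bash
python3 -c "
from h import *
plan((464.5,320.5,200),-55)"
```

```text
t 8.38 pos [451.7 289.8 241.2] err [ 12.8  30.7 -41.2] rot [-0.003  0.018  0.005] F [-0.5 -0.1 -0.4] w 88.2 q [0.55 0.28 1.8  0.   1.08 1.5 ] rows 2
[14.5, -8.8, 20.4, -0.002, 0.009, 0.003]
[14.3, -8.8, 20.5, -0.002, 0.009, 0.003]
```

Request:
{"op": "move_arm", "data": {
  "deltas": [
    [18,-11,0,-0.003,0.014,0.004],
    [6,-4,0,0,0,0],
    [0,0,0,0,0,0]
  ]
}}

```text
t: 8.63
ee_pos: [459.5, 316.6, 234.7]
orientation: [2.99, 0.951, -0.021]
ft_force: [0.3, 0.0, -0.3]
width: 87.8
```

```bash
python3 -c "
from h import *
plan((464.5,320.5,47),-55)
from workcell import eyes
d=eyes.get_image('wrist'); cv2.imwrite('pics/w3.png',d['frame'][:,:,::-1])"
```

```text
t 8.63 pos [459.5 316.6 234.7] err [   5.     3.9 -187.7] rot [-0.     0.014  0.005] F [ 0.3  0.  -0.3] w 87.8 q [ 0.58  0.32  1.76 -0.    1.08  1.54] rows 5
[1.8, -0.1, 37.5, -0.0, 0.003, 0.001]
[1.7, -0.1, 37.5, -0.0, 0.003, 0.001]
[1.6, -0.1, 37.5, -0.0, 0.003, 0.001]
[1.5, -0.1, 37.5, -0.0, 0.003, 0.001]
[1.4, -0.1, 37.5, -0.0, 0.003, 0.001]
```

View pics/w3.png

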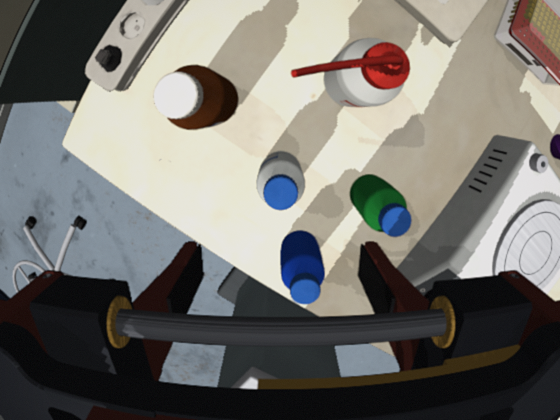

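The wrist view shows the clear bottle with the blue cap at (280,190), centred between the fingers. Green is at (395,215), blue at (305,285), brown at (180,97) and the wash bottle at (370,70), all to the sides. Descending.

Request:
{"op": "move_arm", "data": {
  "deltas": [
    [4,0,25,0,0.014,0.005],
    [2,0,35,0,0,0],
    [0,0,15,0,0,0]
  ]
}}

```text
t: 8.93
ee_pos: [465.4, 316.3, 160.2]
orientation: [-2.997, -0.941, -0.007]
ft_force: [-0.4, -0.3, -0.1]
width: 87.9
```

```bash
python3 -c "
from h import *
plan((464.5,320.5,47),-55)"
```

```text
t 8.93 pos [465.4 316.3 160.2] err [  -0.9    4.2 -113.2] rot [ 0.001 -0.004 -0.002] F [-0.4 -0.3 -0.1] w 87.9 q [ 0.58  0.41  1.82 -0.    0.91  1.54] rows 3
[0.4, -1.4, 37.7, 0.0, -0.001, -0.001]
[0.4, -1.3, 37.7, 0.0, -0.001, -0.001]
[0.5, -1.3, 37.7, 0.0, -0.001, -0.001]
```

Request:
{"op": "move_arm", "data": {
  "deltas": [
    [1,-3,25,0,-0.003,0],
    [0.5,-1,35,0,0,0],
    [0,0,20,0,0,0],
    [0,0,5,0,0,0]
  ]
}}

```text
t: 9.27
ee_pos: [462.1, 312.2, 69.4]
orientation: [2.997, 0.932, -0.009]
ft_force: [-0.2, -0.3, -0.5]
width: 88.0
```

```bash
python3 -c "
from h import *
plan((464.5,320.5,48),-55)"
```

```text
t 9.27 pos [462.1 312.2  69.4] err [  2.4   8.3 -21.4] rot [ 0.001  0.006 -0.008] F [-0.2 -0.3 -0.5] w 88.0 q [ 0.57  0.55  1.86 -0.    0.74  1.54] rows 1
[6.8, -5.5, 21.3, 0.001, 0.006, -0.008]
```

Request:
{"op": "move_arm", "data": {
  "deltas": [
    [6.5,-5,10,0,0.005,-0.008],
    [2,-1,6,0,0,0],
    [0,0,3,0,0,0]
  ]
}}

```text
t: 9.52
ee_pos: [464.4, 317.4, 48.9]
orientation: [2.994, 0.939, -0.01]
ft_force: [-0.3, 0.8, -0.7]
width: 87.6
```

```bash
python3 -c "
from h import *
plan((464.5,320.5,48),-55)"
```

```text
t 9.52 pos [464.4 317.4  48.9] err [ 0.1  3.1 -0.9] rot [ 0.002  0.007 -0.003] F [-0.3  0.8 -0.7] w 87.6 q [ 0.58  0.59  1.86 -0.    0.7   1.54] rows 1
[1.8, -2.5, 0.8, 0.002, 0.007, -0.003]
```

Request:
{"op": "move_arm", "data": {
  "deltas": [
    [1.5,-2.5,1,0.002,0.007,-0.003],
    [0,0,0.5,0,0,0],
    [0,0,0.5,0,0,0],
    [0,0,0,0,0,0],
    [0,0,0,0,0,0]
  ],
  "hand": 1
}}

```text
t: 9.93
ee_pos: [465.4, 319.6, 49.6]
orientation: [-2.995, -0.943, -0.005]
ft_force: [0.0, -0.2, 0.8]
width: 58.0
```

```bash
python3 -c "
from h import *
plan((464.5,320.5,48),-55)"
```

```text
t 9.93 pos [465.4 319.6  49.6] err [-0.9  0.9 -1.6] rot [-0.    -0.003 -0.001] F [ 0.  -0.2  0.8] w 58.0 q [0.58 0.59 1.86 0.   0.69 1.54] rows 1
[-0.2, -1.3, 1.6, -0.0, -0.003, -0.001]
```

Request:
{"op": "move_arm", "data": {
  "deltas": [
    [0,-1,1,0,-0.002,0],
    [0,0,0,0,0,0],
    [0,0,0,0,0,0],
    [0,0,0,0,0,0]
  ]
}}

```text
t: 10.27
ee_pos: [464.8, 320.6, 49.3]
orientation: [-2.996, -0.943, -0.003]
ft_force: [-0.3, -0.0, -2.8]
width: 50.0
```

```bash
python3 -c "
from h import *
plan((464.5,320.5,48),-55)"
```

```text
t 10.27 pos [464.8 320.6  49.3] err [-0.3 -0.1 -1.3] rot [-0.    -0.002 -0.001] F [-0.3 -0.  -2.8] w 50.0 q [0.58 0.59 1.86 0.   0.69 1.54] rows 1
[-0.4, -0.1, 1.3, -0.0, -0.002, -0.001]
```

Request:
{"op": "move_arm", "data": {
  "deltas": [
    [0,0,-15,0,0,0],
    [0,0,-30,0,0,0],
    [0,0,-38,0,0,0],
    [0,0,-38,0,0,0],
    [0,0,-38,0,0,0]
  ]
}}

```text
t: 10.68
ee_pos: [458.2, 316.4, 203.0]
orientation: [2.991, 0.942, -0.033]
ft_force: [1.4, 0.9, -3.4]
width: 50.0
```

```bash
python3 -c "
from h import *
plan((589.6,10.7,225),-55)"
```

```text
t 10.68 pos [458.2 316.4 203. ] err [ 131.4 -305.7   22. ] rot [-0.001  0.022 -0.   ] F [ 1.4  0.9 -3.4] w 50.0 q [0.58 0.36 1.78 0.   1.02 1.54] rows 9
[-7.6, 36.2, -2.3, -0.0, 0.002, -0.0]
[-7.6, 36.2, -2.3, -0.0, 0.002, -0.0]
[-7.6, 36.2, -2.3, -0.0, 0.002, -0.0]
[-7.6, 36.2, -2.4, -0.0, 0.002, -0.0]
[-7.5, 36.2, -2.4, -0.0, 0.002, -0.0]
[-7.5, 36.2, -2.4, -0.0, 0.002, -0.0]
[-7.5, 36.2, -2.4, -0.0, 0.002, -0.0]
[-7.5, 36.2, -2.4, -0.0, 0.002, -0.0]
[-7.5, 36.2, -2.4, -0.0, 0.002, -0.0]
```

Request:
{"op": "move_arm", "data": {
  "deltas": [
    [0,0,-20,0,0.015,0],
    [-4,18,-5,0,0.006,0],
    [-8,34,-3,0,0,0],
    [-8,36,-3,0,0,0],
    [-8,36,-3,0,0,0]
  ]
}}

```text
t: 11.1
ee_pos: [509.4, 203.7, 248.0]
orientation: [-2.985, -0.957, -0.024]
ft_force: [1.2, -0.2, -2.4]
width: 49.4
```

Request:
{"op": "move_arm", "data": {
  "deltas": [
    [-8,36,-2,0,0,0],
    [-8,36,-2,0,0,0],
    [-8,36,-2,0,0,0],
    [-8,36,-2,0,0,0],
    [-4,20,0,0,0,0]
  ]
}}

```text
t: 11.52
ee_pos: [576.6, 39.6, 255.7]
orientation: [-2.986, -0.959, -0.023]
ft_force: [0.1, 0.2, -2.7]
width: 49.5
```

```bash
python3 -c "
from h import *
plan((589.6,10.7,200),-55)"
```

```text
t 11.52 pos [576.6  39.6 255.7] err [ 13.  -28.9 -55.7] rot [-0.001 -0.016  0.011] F [ 0.1  0.2 -2.7] w 49.5 q [0.04 0.31 1.72 0.01 1.1  0.99] rows 2
[-3.6, 15.6, 27.8, -0.0, -0.008, 0.005]
[-3.3, 15.6, 27.8, -0.0, -0.008, 0.005]
```

Request:
{"op": "move_arm", "data": {
  "deltas": [
    [-4,18,12,0,-0.01,0.008],
    [-2,8,20,0,-0.006,0.003],
    [0,0,10,0,0,0],
    [0,0,4,0,0,0]
  ]
}}

```text
t: 11.85
ee_pos: [589.2, 8.1, 208.8]
orientation: [2.999, 0.933, 0.002]
ft_force: [0.5, 0.6, -3.0]
width: 49.7
```

```bash
python3 -c "
from h import *
plan((589.6,10.7,170),-55)"
```

```text
t 11.85 pos [589.2   8.1 208.8] err [  0.4   2.6 -38.8] rot [ 0.001 -0.001 -0.008] F [ 0.5  0.6 -3. ] w 49.7 q [-0.01  0.39  1.72 -0.    1.03  0.96] rows 1
[1.7, -2.0, 38.8, 0.001, -0.001, -0.008]
```

Request:
{"op": "move_arm", "data": {
  "deltas": [
    [1.5,-2,18,0,0,-0.006],
    [0,0,15,0,0,0],
    [0,0,6,0,0,0],
    [0,0,1,0,0,0]
  ]
}}

```text
t: 12.18
ee_pos: [587.5, 13.3, 166.6]
orientation: [-2.995, -0.945, 0.002]
ft_force: [0.3, 0.5, -1.3]
width: 49.9
```

```bash
python3 -c "
from h import *
plan((589.6,10.7,154),-55)"
```

```text
t 12.18 pos [587.5  13.3 166.6] err [  2.1  -2.6 -12.6] rot [-0.001  0.001  0.001] F [ 0.3  0.5 -1.3] w 49.9 q [0.   0.44 1.75 0.   0.95 0.96] rows 1
[0.3, 3.4, 12.6, -0.001, 0.001, 0.001]
```

Request:
{"op": "move_arm", "data": {
  "deltas": [
    [0,2.5,4,0,0,0],
    [0,0,3,0,0,0],
    [0,0,2,0,0,0],
    [0,0,1,0,0,0]
  ]
}}

```text
t: 12.52
ee_pos: [589.6, 12.9, 158.0]
orientation: [-2.994, -0.949, -0.002]
ft_force: [-0.6, -0.5, -3.7]
width: 49.4
```

```bash
python3 -c "
from h import *
plan((589.6,10.7,154),-55)"
```

```text
t 12.52 pos [589.6  12.9 158. ] err [-0.  -2.2 -4. ] rot [-0.    -0.001  0.003] F [-0.6 -0.5 -3.7] w 49.4 q [0.   0.45 1.76 0.   0.93 0.96] rows 1
[-1.3, 1.8, 4.0, -0.0, -0.001, 0.003]
```

Request:
{"op": "move_arm", "data": {
  "deltas": [
    [-1,1.5,2.5,0,0,0.003],
    [0,0,1.5,0,0,0],
    [0,0,1,0,0,0]
  ]
}}

```text
t: 12.77
ee_pos: [590.6, 11.0, 153.8]
orientation: [2.996, 0.944, 0.005]
ft_force: [-0.4, -0.7, -2.6]
width: 49.7
```

```bash
python3 -c "
from h import *
plan((589.6,10.7,153),-55)"
```

```text
t 12.77 pos [590.6  11.  153.8] err [-1.  -0.3 -0.8] rot [ 0.001 -0.003 -0.   ] F [-0.4 -0.7 -2.6] w 49.7 q [-0.    0.46  1.76  0.    0.92  0.96] rows 1
[-1.0, -0.3, 0.8, 0.001, -0.003, -0.0]
```

Request:
{"op": "move_arm", "data": {
  "deltas": [
    [0,0,1,0,-0.002,0],
    [0,0,1,0,0,0]
  ]
}}

```text
t: 12.93
ee_pos: [590.7, 11.0, 153.2]
orientation: [2.996, 0.943, 0.002]
ft_force: [-6.3, 0.4, 13.1]
width: 49.3
```

Contact at 13 N; releasing.

Request:
{"op": "move_arm", "data": {
  "deltas": [
    [0,0,-0.5,0,0,0],
    [0,0,0,0,0,0],
    [0,0,0,0,0,0],
    [0,0,0,0,0,0],
    [0,0,0,0,0,0]
  ],
  "hand": -1
}}

```text
t: 13.35
ee_pos: [592.4, 10.8, 155.6]
orientation: [2.995, 0.943, 0.008]
ft_force: [1.0, 0.1, -0.6]
width: 79.3
```

Request:
{"op": "move_arm", "data": {
  "deltas": [
    [0,0,0,0,0,0],
    [0,0,0,0,0,0],
    [0,0,-10,0,0,0],
    [0,0,-25,0,0,0],
    [0,0,-38,0,0,0]
  ]
}}

```text
t: 13.77
ee_pos: [587.0, 10.8, 223.5]
orientation: [-2.994, -0.942, 0.015]
ft_force: [-0.1, 0.5, -0.5]
width: 87.9
```

Request:
{"op": "move_arm", "data": {
  "deltas": [
    [0,0,-38,0,0,0],
    [0,0,-38,0,0,0],
    [0,0,-20,0,0,0],
    [0,0,0,0,0,0]
  ]
}}

```text
t: 14.1
ee_pos: [589.7, 10.9, 333.2]
orientation: [2.996, 0.943, -0.001]
ft_force: [0.7, 0.6, -0.2]
width: 87.7
```

```bash
python3 -c "
from h import *
from workcell import eyes
plan()
d=eyes.get_image('scene');np.savez('pics/s3.npz',**d); cv2.imwrite('pics/s3.png',d['frame'][:,:,::-1])
d=eyes.get_image('wrist'); np.savez('pics/w4.npz',**d);cv2.imwrite('pics/w4.png',d['frame'][:,:,::-1])"
```

```text
t 14.1 pos [589.7  10.9 333.2] err [0. 0. 0.] rot [0. 0. 0.] F [ 0.7  0.6 -0.2] w 87.7 q [-0.    0.26  1.6  -0.    1.28  0.96] rows 1
[0.0, 0.0, 0.0, 0.0, 0.0, 0.0]
```

View pics/w4.png

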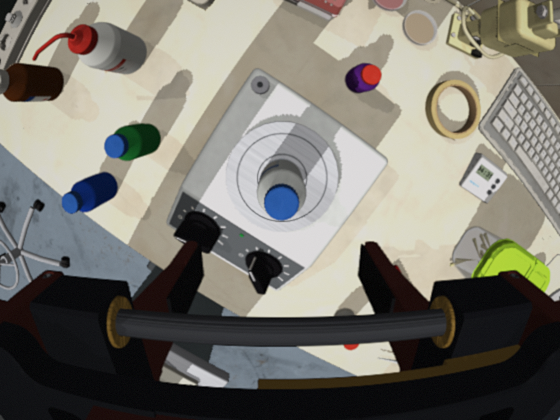

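View pics/s3.png

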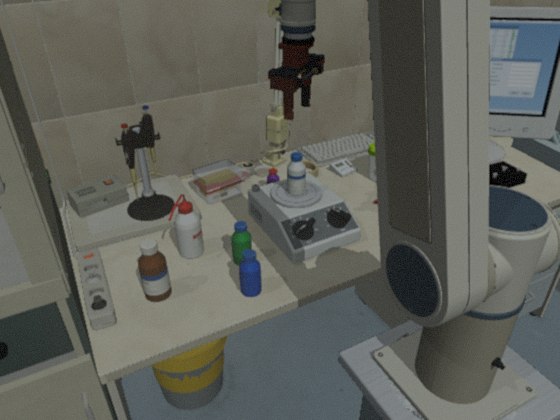

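Bottle b stands centred on the plate: its cap is at (281,203) in the wrist view and (296,158) in the scene view. Next I'll check its position numerically and confirm the stir pointer.

Run:
```python
from h import *
from scipy.optimize import least_squares
P=cloud(load("s3")).reshape(-1,3)
for lo,hi,r in [(110,175,25),(205,220,15.5)]:
    m=(np.hypot(P[:,0]-590,P[:,1]-11)<35)&(P[:,2]>lo)&(P[:,2]<hi); p=P[m]
    s=least_squares(lambda x:np.hypot(p[:,0]-x[0],p[:,1]-x[1])-r,(590,11),loss="soft_l1"); print(len(p),s.x.round(1))
d=load("top2")["frame"]; s=load("s3")["frame"]; w=load("w4")["frame"]
f=lambda a:cv2.resize(a,(390,390),interpolation=cv2.INTER_CUBIC)
cv2.imwrite("pics/dials.png",np.hstack([f(d[235:285,315:365]),f(w[225:305,230:310])])[:,:,::-1])
# dial centre from all views (top2 has clear sight)
for n in ["top2","top0","scene0","s3"]:
    P=cloud(load(n)).reshape(-1,3)
    nn=R.from_euler("z",.013).apply([-.5,0,.866]); A=np.array([454.7,-43.7,91.6])
    rel=P-A; h=rel@nn; lat=np.linalg.norm(rel-h[:,None]*nn,axis=1)
    m=(h>5)&(h<14)&(lat<35); p=rel[m]
    up=np.cross([0,-1,0],nn); up=R.from_euler("z",.013).apply([.866,0,.5]); rt=np.cross(up,nn)*1
    w2=np.stack([p@rt,p@up],1).astype(np.float32); print(n,len(p),"h",np.median(h[m]).round(1),"right,up",cv2.minAreaRect(w2),rt.round(2))
```

```text
389 [590.1  11.2]
62 [591.1  10.9]
top2 102 h 10.0 right,up ((0.7903156280517578, 0.4388866424560547), (14.70922565460205, 55.56270217895508), 46.11260986328125) [ 0.01 -1.    0.  ]
top0 105 h 9.5 right,up ((0.5451908111572266, 0.5784378051757812), (14.101219177246094, 56.712623596191406), 44.32801818847656) [ 0.01 -1.    0.  ]
scene0 112 h 10.9 right,up ((-0.40437793731689453, 1.71307373046875), (16.76081657409668, 56.05434036254883), 44.88296127319336) [ 0.01 -1.    0.  ]
s3 112 h 10.6 right,up ((-0.3603858947753906, -0.20191383361816406), (17.765911102294922, 56.50602340698242), 49.53838348388672) [ 0.01 -1.    0.  ]
```

View pics/dials.png

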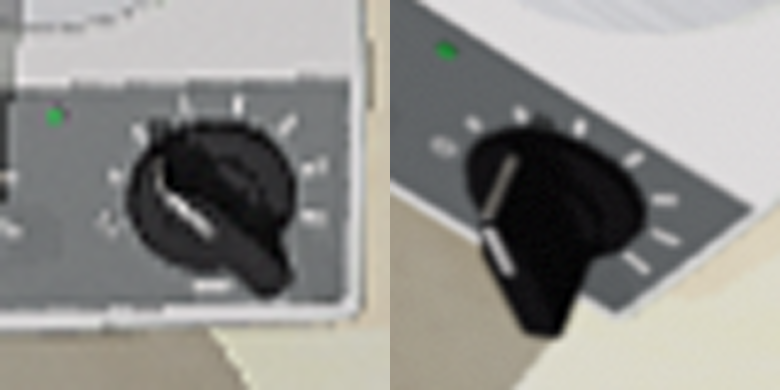

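Bottle b sits within about 1 mm of the plate centre. The stir bar is at -45°, mark 2, with its white line on the upper-left end. The dial grasp tilts the tool 30° back towards the base, so I'll check joint feasibility with a quick fit of the arm's planar geometry.

```bash
cat >> h.py <<'E'
YAW=0.013
_S=R.from_euler("z",YAW)
N=_S.apply([-.5,0,.8660254]); UP=_S.apply([.8660254,0,.5]); RT=_S.apply([0,-1,0])
A=np.array([454.7,-43.7,91.6])+0.3*RT+0.5*UP
def Rdial(deg):  # jaw axis (tool y) deg clockwise from up-slope as one faces the panel
    a=np.radians(deg); y=np.cos(a)*UP+np.sin(a)*RT; z=-N
    return R.from_matrix(np.stack([np.cross(y,z),y,z],1))
def dplan(out,deg,n=None): # TCP out mm from panel
    plan(A+(out-26)*N,Rt=Rdial(deg),n=n)
E
python3 - <<'E'
from h import *
from scipy.optimize import least_squares
D=np.array([[424.3,-246.3,233.8,-.55,.21,1.91,1.03],[596,10.6,240.1,0,.36,1.68,1.11],[596.9,-7.1,192,-.03,.41,1.72,.99],[589.9,-10.1,130.8,-.04,.49,1.77,.89],
[441.3,-225.9,219.8,-.5,.23,1.92,.98],[434,-241.7,92.4,-.53,.44,2.0,.69],[432.6,-240.4,32.4,-.53,.55,2.02,.57],[430.1,-239.1,259.2,-.53,.18,1.89,1.07],[440.4,140.2,239.1,.28,.17,1.94,1.05],[464.4,317.4,48.9,.58,.59,1.86,.7],[589.7,10.9,333.2,0,.26,1.6,1.28],[228,-581.3,222,-1.216,.4238,1.6307,1.0886]])
r=np.hypot(D[:,0],D[:,1]); z=D[:,2]; q2,q3=D[:,4],D[:,5]
def f(x): return np.r_[x[0]+x[2]*np.sin(q2)+x[3]*np.sin(q2+q3+x[4])-r, x[1]+x[2]*np.cos(q2)+x[3]*np.cos(q2+q3+x[4])-z]
s=least_squares(f,[0,100,400,400,0],loss="soft_l1"); print(s.x.round(2),np.abs(s.fun).max())
x0,zL,a,b,e=s.x
from workcell import eyes
for L in (180,230,280):
  for nm,out in [("pre",56),("grasp",9.5)]:
    T=A+(out-26)*N; W=T+N*L; rw=np.hypot(W[0],W[1]); zw=W[2]-L   # zL absorbs -L
    g=least_squares(lambda q:[x0+a*np.sin(q[0])+b*np.sin(q[0]+q[1]+e)-rw, zL+a*np.cos(q[0])+b*np.cos(q[0]+q[1]+e)-zw],[.2,2.1])
    print(L,nm,T.round(),"q2,q3",g.x.round(2),"q5",(np.pi-.5236-g.x.sum()).round(2),"res",abs(g.fun).max().round(1))
dplan(56,45)
E
```

```text
[5.4400e+00 3.9400e+00 5.5527e+02 4.8631e+02 1.5000e-01] 11.895746676532838
180 pre [440. -44. 118.] q2,q3 [0.27 2.3 ] q5 0.05 res 0.0
180 grasp [463. -44.  78.] q2,q3 [0.4  2.27] q5 -0.05 res 0.0
230 pre [440. -44. 118.] q2,q3 [0.27 2.35] q5 0.0 res 0.0
230 grasp [463. -44.  78.] q2,q3 [0.4  2.32] q5 -0.1 res 0.0
280 pre [440. -44. 118.] q2,q3 [0.26 2.4 ] q5 -0.04 res 0.0
280 grasp [463. -44.  78.] q2,q3 [0.4  2.37] q5 -0.16 res 0.0
t 14.2 pos [588.2  10.8 329.1] err [-148.1  -55.  -211.3] rot [-0.337  0.408 -0.184] F [-0.5  0.1  0.1] w 87.8 q [-0.    0.27  1.6  -0.    1.28  0.96] rows 7
[-21.7, -5.6, 30.3, -0.048, 0.058, -0.026]
[-23.3, -7.6, 28.7, -0.048, 0.058, -0.026]
[-24.6, -9.6, 26.9, -0.048, 0.058, -0.026]
[-25.9, -11.5, 24.9, -0.048, 0.058, -0.026]
[-26.9, -13.3, 22.7, -0.048, 0.058, -0.026]
[-27.8, -15.1, 20.5, -0.048, 0.058, -0.026]
[-28.5, -16.8, 18.0, -0.048, 0.058, -0.026]
```

The exact-normal pose puts the wrist near its q5 limit (0.11). I'll back off to a safe half-tilted pose over the dial and log precise joint data to pin down the tool length.

```bash
cat >> h.py <<'E'
def Rtilt(tilt,deg,az=YAW):
    """tool z tilted `tilt` deg from vertical toward +x; jaw deg clockwise from its up-slope"""
    t=np.radians(tilt); S=R.from_euler("z",az)
    n=S.apply([-np.sin(t),0,np.cos(t)]); up=S.apply([np.cos(t),0,np.sin(t)]); rt=S.apply([0,-1,0])
    a=np.radians(deg); y=np.cos(a)*up+np.sin(a)*rt; z=-n
    return R.from_matrix(np.stack([np.cross(y,z),y,z],1))
def log():
    import json
    from workcell import ctrl
    o=ctrl.get_obs(); json.dump({k:(v.tolist() if hasattr(v,'tolist') else v) for k,v in o.items()},open("log.jsonl","a")); open("log.jsonl","a").write("\n")
E
python3 -c "
from h import *
log()
plan((475,-42,260),Rt=Rtilt(15,45))"
```

```text
t 14.2 pos [588.2  10.8 329.1] err [-113.2  -52.8  -69.1] rot [-0.17   0.206 -0.187] F [-0.5  0.1  0.1] w 87.8 q [-0.    0.27  1.6  -0.    1.28  0.96] rows 4
[-30.7, -5.3, 17.4, -0.043, 0.052, -0.047]
[-31.2, -7.5, 15.6, -0.043, 0.052, -0.047]
[-31.6, -9.6, 13.6, -0.043, 0.052, -0.047]
[-31.7, -11.6, 11.5, -0.043, 0.052, -0.047]
```

Request:
{"op": "move_arm", "data": {
  "deltas": [
    [-30,-5,12,-0.04,0.05,-0.045],
    [-31,-7.5,14,-0.043,0.052,-0.047],
    [-31,-9.5,13,-0.043,0.052,-0.047],
    [-28,-11,11,-0.04,0.05,-0.045],
    [0,0,0,0,0,0]
  ]
}}

```text
t: 14.62
ee_pos: [467.7, -38.3, 252.7]
orientation: [2.788, 1.189, 0.352]
ft_force: [-1.8, -0.3, -1.6]
width: 88.0
```

```bash
python3 -c "
from h import *
log()
plan((465,-43,200),Rt=Rtilt(24,45))"
```

```text
t 14.62 pos [467.7 -38.3 252.7] err [ -2.7  -4.7 -52.7] rot [-0.124  0.118  0.007] F [-1.8 -0.3 -1.6] w 88.0 q [-0.13  0.04  2.09  0.06  0.77  0.59] rows 2
[-7.2, -3.9, 25.2, -0.062, 0.059, 0.004]
[-8.7, -5.4, 24.4, -0.062, 0.059, 0.004]
```

Request:
{"op": "move_arm", "data": {
  "deltas": [
    [-5,-2,10,-0.04,0.04,0],
    [-5,-3,10,-0.04,0.04,0],
    [-5,-3,15,0,0,0]
  ]
}}

```text
t: 14.87
ee_pos: [455.4, -43.4, 208.8]
orientation: [2.734, 1.161, 0.498]
ft_force: [0.6, 1.4, -0.5]
width: 87.4
```

Run:
```python
from h import *
import json
from scipy.optimize import least_squares
log()
L=[json.loads(l) for l in open("log.jsonl") if l.strip()]
for o in L: print(np.round(o["qpos"],4), np.round(o["ee_pos"],1),"z",R.from_rotvec(o["orientation"]).as_matrix()[:,2].round(3))
```

```text
[-1.6000e-03  2.6790e-01  1.6012e+00 -4.0000e-04  1.2776e+00  9.5950e-01] [588.2  10.8 329.1] z [-0.005 -0.    -1.   ]
[-0.1335  0.0409  2.087   0.0573  0.7696  0.5947] [467.7 -38.3 252.7] z [ 0.245  0.007 -0.969]
[-0.1665  0.0601  2.223   0.1375  0.5118  0.4931] [455.4 -43.4 208.8] z [ 0.349  0.009 -0.937]
```

```bash
cat > kin.py <<'E'
from h import *
import json
from scipy.optimize import least_squares
def fk(x,q):
    z0,x0,y0,a,ex,b,L=x
    S=R.from_euler("z",q[0]); R2=S*R.from_euler("y",q[1]); R3=R2*R.from_euler("y",q[2]); R4=R3*R.from_euler("z",q[3]); R5=R4*R.from_euler("y",q[4])
    Rz=R5
    p=S.apply([x0,y0,z0])+R2.apply([0,0,a])+R3.apply([ex,0,b])+R5.apply([0,0,L])
    return p,R5
def data():
    D=[([d[3],d[4],d[5],0,d[6],0],d[:3],.3) for d in [[424.3,-246.3,233.8,-.55,.21,1.91,1.03],[596,10.6,240.1,0,.36,1.68,1.11],[596.9,-7.1,192,-.03,.41,1.72,.99],[589.9,-10.1,130.8,-.04,.49,1.77,.89],
[441.3,-225.9,219.8,-.5,.23,1.92,.98],[434,-241.7,92.4,-.53,.44,2.0,.69],[432.6,-240.4,32.4,-.53,.55,2.02,.57],[430.1,-239.1,259.2,-.53,.18,1.89,1.07],[464.4,317.4,48.9,.58,.59,1.86,.7]]]
    D.append(([-1.21600,.423856,1.630686,0,1.0886,-.019],[228.05,-581.3,221.9],2))
    for l in open("log.jsonl"):
        if l.strip():
            o=json.loads(l); D.append((o["qpos"],o["ee_pos"],2))
    return D
def fit():
    D=data()
    f=lambda x:np.concatenate([(fk(x,q)[0]-np.array(p))*w for q,p,w in D])
    s=least_squares(f,[300,0,11,450,0,450,250],loss="soft_l1"); return s.x,s
def ik(x,T,z,q0):
    # solve q1..q5 for position and tool z; q5 bounds
    f=lambda q:np.r_[(fk(x,[*q,0])[0]-T)/100,(fk(x,[*q,0])[1].apply([0,0,1])-z)]
    return least_squares(f,q0,bounds=([-3,-.9,.09,-1.31,.11],[3,2.11,2.58,4.45,2.69]))
if __name__=="__main__":
    x,s=fit(); print(x.round(1)); 
    for q,p,w in data()[-4:]: print((fk(x,q)[0]-p).round(1))
    for q,p,w in data()[-2:]: print(fk(x,q)[1].apply([0,0,1]).round(3))
    for out in (56,30,10):
        T=A+(out-26)*N
        for q0 in ([-.15,.2,2.3,.5,.2],[-.15,.2,2.3,3,.2],[-.15,.2,2.3,1.5,.2],[-.15,.2,2.3,-1,.2]):
            g=ik(x,T,-N,q0); print(out,g.x.round(3),"cost",np.sqrt(2*g.cost).round(4))
E
python3 kin.py
```

```text
[308.9   0.9  11.9 562.5  76.1 483.6 307.4]
[ 0.1 -0.2  0.1]
[-0.1  0.  -0.1]
[-0. -0. -0.]
[ 0.  -0.1 -0.1]
[ 0.245  0.007 -0.969]
[ 0.349  0.009 -0.937]
56 [-0.201  0.262  2.426  2.088  0.122] cost 0.0
56 [-0.201  0.262  2.426  2.088  0.122] cost 0.0
56 [-0.201  0.262  2.426  2.088  0.122] cost 0.0
56 [-0.201  0.262  2.426  2.088  0.122] cost 0.0
30 [-0.192  0.345  2.411  2.469  0.164] cost 0.0
30 [-0.192  0.345  2.411  2.469  0.164] cost 0.0
30 [-0.192  0.345  2.411  2.469  0.164] cost 0.0
30 [-0.192  0.345  2.411  2.469  0.164] cost 0.0
10 [-0.185  0.407  2.396  2.626  0.201] cost 0.0
10 [-0.185  0.407  2.396  2.626  0.201] cost 0.0
10 [-0.185  0.407  2.396  2.626  0.201] cost 0.0
10 [-0.185  0.407  2.396  2.626  0.201] cost 0.0
```

The model now fits to 0.1 mm. The normal grasp is reachable with q4≈2.6, q5≈0.2, as long as I pass the near-singularity with some lateral tilt. Checking that route.

```bash
cat >> kin.py <<'E'
X=None
def q6of(x,q5v,Rt,c):
    M=(fk(x,[*q5v,0])[1].inv()*Rt).as_matrix(); return (np.arctan2(M[1,0],M[0,0])-c+np.pi)%(2*np.pi)-np.pi
def path(x,c,p0,R0,p1,R1,q0,k=8):
    dr=(R0.inv()*R1).as_rotvec()
    for i in range(1,k+1):
        T=p0+(p1-p0)*i/k; Rt=R0*R.from_rotvec(dr*i/k)
        g=ik(x,T,Rt.apply([0,0,1]),q0); q0=g.x
        print(T.round(0),q0.round(3),"q6",round(q6of(x,q0,Rt,c),3),"res",np.sqrt(2*g.cost).round(4))
    return q0
E
python3 - <<'E'
from kin import *
x,_=fit()
for l in open("log.jsonl"):
    if l.strip():
        o=json.loads(l); q=o["qpos"]; M=(fk(x,q)[1].inv()*R.from_rotvec(o["orientation"])).as_matrix(); c=np.arctan2(M[1,0],M[0,0])-q[5]; print("c",c)
p0=np.array(o["ee_pos"]); R0=R.from_rotvec(o["orientation"])
W1=A+(60-26)*N; 
for az in (.2,.3,.4):
    print("az",az)
    R1=Rtilt(30,45,YAW+az)
    q=path(x,c,p0,R0,W1,R1,np.array(q[:5]) if az==.2 else np.array(json.loads(l)["qpos"][:5]))
    q=path(x,c,W1,R1,A+(45-26)*N,Rdial(45),q,5)
q=path(x,c,A+(45-26)*N,Rdial(45),A+(10-26)*N,Rdial(45),q,3)
print("turn");q=path(x,c,A+(10-26)*N,Rdial(45),A+(10-26)*N,Rdial(140),q,4)
E
```

```text
c 1.5707963267948963
c 1.5707963267948961
c 1.5707963267948966
az 0.2
[453. -43. 198.] [-0.18   0.074  2.25   0.195  0.457] q6 0.405 res 0.0
[451. -44. 187.] [-0.194  0.092  2.275  0.271  0.403] q6 0.295 res 0.0
[449. -44. 176.] [-0.209  0.111  2.3    0.374  0.351] q6 0.158 res 0.0
[447. -44. 165.] [-0.226  0.134  2.325  0.516  0.304] q6 -0.019 res 0.0
[445. -44. 154.] [-0.243  0.16   2.348  0.709  0.265] q6 -0.25 res 0.0
[442. -44. 143.] [-0.261  0.19   2.369  0.961  0.239] q6 -0.543 res 0.0
[440. -44. 132.] [-0.28   0.223  2.39   1.255  0.233] q6 -0.879 res 0.0
[438. -44. 121.] [-0.3    0.259  2.409  1.542  0.248] q6 -1.21 res 0.0
[440. -44. 119.] [-0.281  0.266  2.413  1.642  0.221] q6 -1.258 res 0.0
[441. -44. 116.] [-0.26   0.273  2.416  1.761  0.196] q6 -1.324 res 0.0
[443. -44. 114.] [-0.24   0.281  2.418  1.903  0.174] q6 -1.413 res 0.0
[444. -44. 111.] [-0.218  0.289  2.42   2.076  0.154] q6 -1.532 res 0.0
[446. -44. 108.] [-0.197  0.298  2.42   2.282  0.138] q6 -1.684 res 0.0
az 0.3
[453. -43. 198.] [-0.184  0.075  2.249  0.21   0.46 ] q6 0.376 res 0.0
[451. -44. 187.] [-0.
[... 1587 characters left out ...]
8  0.285  2.41   1.715  0.222] q6 -1.33 res 0.0
[444. -44. 111.] [-0.238  0.291  2.416  1.948  0.176] q6 -1.457 res 0.0
[446. -44. 108.] [-0.197  0.298  2.42   2.282  0.138] q6 -1.684 res 0.0
[451. -44.  98.] [-0.193  0.335  2.413  2.434  0.158] q6 -1.834 res 0.0
[457. -44.  88.] [-0.189  0.371  2.405  2.544  0.179] q6 -1.942 res 0.0
[463. -44.  78.] [-0.185  0.407  2.396  2.626  0.201] q6 -2.022 res 0.0
turn
[463. -44.  78.] [-0.185  0.407  2.396  2.626  0.201] q6 -1.607 res 0.0
[463. -44.  78.] [-0.185  0.407  2.396  2.626  0.201] q6 -1.193 res 0.0
[463. -44.  78.] [-0.185  0.407  2.396  2.626  0.201] q6 -0.778 res 0.0
[463. -44.  78.] [-0.185  0.407  2.396  2.626  0.201] q6 -0.364 res 0.0
```

```bash
python3 -c "
from h import *
plan(A+34*N,Rt=Rtilt(30,45,YAW+.3),n=6)"
```

```text
t 14.87 pos [455.4 -43.4 208.8] err [-17.3  -0.8 -87.5] rot [-0.03   0.204 -0.268] F [ 0.6  1.4 -0.5] w 87.4 q [-0.17  0.06  2.22  0.14  0.51  0.49] rows 6
[-5.6, -5.4, 12.7, -0.005, 0.034, -0.045]
[-5.8, -5.7, 12.4, -0.005, 0.034, -0.045]
[-5.9, -6.1, 12.2, -0.005, 0.034, -0.045]
[-6.1, -6.4, 12.0, -0.005, 0.034, -0.045]
[-6.2, -6.7, 11.7, -0.005, 0.034, -0.045]
[-6.3, -7.1, 11.5, -0.005, 0.034, -0.045]
```

Request:
{"op": "move_arm", "data": {
  "deltas": [
    [-3,-3,6,-0.005,0.04,-0.05],
    [-4,-4,8,-0.005,0.036,-0.045],
    [-5,-5,10,-0.005,0.034,-0.045]
  ],
  "hand": -0.15
}}

```text
t: 15.12
ee_pos: [444.0, -41.9, 177.0]
orientation: [2.637, 1.346, 0.622]
ft_force: [-1.0, 1.2, -0.1]
width: 71.1
```

```bash
python3 -c "
from h import *
plan(A+34*N,Rt=Rtilt(30,45,YAW+.3),n=5)"
```

```text
t 15.12 pos [444.  -41.9 177. ] err [ -5.9  -2.3 -55.7] rot [-0.026  0.105 -0.141] F [-1.   1.2 -0.1] w 71.1 q [-0.24  0.11  2.31  0.5   0.38 -0.06] rows 5
[-4.4, -3.8, 9.6, -0.005, 0.021, -0.028]
[-4.5, -3.9, 9.5, -0.005, 0.021, -0.028]
[-4.6, -4.1, 9.4, -0.005, 0.021, -0.028]
[-4.6, -4.3, 9.3, -0.005, 0.021, -0.028]
[-4.7, -4.5, 9.1, -0.005, 0.021, -0.028]
```

Tracking matches the model; continuing.

Request:
{"op": "move_arm", "data": {
  "deltas": [
    [-4,-3.5,8,-0.005,0.02,-0.028],
    [-4,-3.5,9,-0.005,0.02,-0.028],
    [-4.5,-4,9,-0.005,0.02,-0.028]
  ]
}}

```text
t: 15.37
ee_pos: [435.8, -42.0, 144.8]
orientation: [2.571, 1.447, 0.686]
ft_force: [0.1, 0.6, 0.7]
width: 52.4
```

```bash
python3 -c "
from h import *
plan(A+34*N,Rt=Rtilt(30,45,YAW+.3),n=2)"
```

```text
t 15.37 pos [435.8 -42.  144.8] err [  2.4  -2.3 -23.5] rot [-0.022  0.053 -0.068] F [0.1 0.6 0.7] w 52.4 q [-0.3   0.18  2.36  0.93  0.31 -0.6 ] rows 2
[-4.3, -2.1, 10.9, -0.011, 0.026, -0.034]
[-4.5, -2.4, 10.7, -0.011, 0.026, -0.034]
```

Request:
{"op": "move_arm", "data": {
  "deltas": [
    [-3,-1.5,8,-0.011,0.026,-0.03],
    [-4,-2,8,-0.01,0.02,-0.03],
    [0,0,3,0,0,0]
  ]
}}

```text
t: 15.62
ee_pos: [432.9, -41.1, 124.5]
orientation: [2.532, 1.502, 0.726]
ft_force: [0.6, -0.3, -0.7]
width: 50.7
```

```bash
python3 -c "
from h import *
plan(A+34*N,Rt=Rtilt(30,45,YAW+.3),n=2)
dplan(48,45,n=4)"
```

```text
t 15.62 pos [432.9 -41.1 124.5] err [ 5.2 -3.1 -3.2] rot [-0.019  0.021 -0.027] F [ 0.6 -0.3 -0.7] w 50.7 q [-0.33  0.25  2.39  1.25  0.3  -1.  ] rows 2
[-0.8, 2.4, 2.4, -0.01, 0.01, -0.014]
[-0.9, 2.3, 2.4, -0.01, 0.01, -0.014]
t 15.62 pos [432.9 -41.1 124.5] err [ 11.2  -3.  -13.6] rot [-0.124 -0.081  0.235] F [ 0.6 -0.3 -0.7] w 50.7 q [-0.33  0.25  2.39  1.25  0.3  -1.  ] rows 4
[-0.7, 1.5, 4.2, -0.031, -0.02, 0.059]
[-0.5, 1.4, 4.2, -0.031, -0.02, 0.059]
[-0.4, 1.3, 4.3, -0.031, -0.02, 0.059]
[-0.2, 1.2, 4.3, -0.031, -0.02, 0.059]
```

Request:
{"op": "move_arm", "data": {
  "deltas": [
    [-0.7,1.5,4,-0.03,-0.01,0.04],
    [-0.5,1.4,3,-0.03,-0.02,0.05],
    [-0.4,1.3,3,-0.03,-0.02,0.055],
    [-0.2,1.2,3,-0.025,-0.02,0.055]
  ]
}}

```text
t: 15.95
ee_pos: [435.8, -43.9, 109.2]
orientation: [2.62, 1.199, 0.706]
ft_force: [0.3, -0.3, 0.8]
width: 50.5
```

```bash
python3 -c "
from h import *
dplan(48,45,n=2)"
```

```text
t 15.95 pos [435.8 -43.9 109.2] err [ 8.4 -0.2  1.7] rot [-0.031 -0.013  0.052] F [ 0.3 -0.3  0.8] w 50.5 q [-0.23  0.29  2.43  1.96  0.16 -1.45] rows 2
[2.6, 3.2, 1.3, -0.016, -0.006, 0.026]
[2.7, 3.1, 1.3, -0.016, -0.006, 0.026]
```

Request:
{"op": "move_arm", "data": {
  "deltas": [
    [4,4.5,-1,-0.012,-0.006,0.025],
    [2,2,0,-0.01,-0.005,0.02],
    [0,0,0,0,0,0]
  ]
}}

```text
t: 16.2
ee_pos: [437.4, -42.2, 109.1]
orientation: [2.652, 1.121, 0.691]
ft_force: [0.8, 0.1, -1.3]
width: 50.2
```

```bash
python3 -c "
from h import *
dplan(40,45,n=2)
from workcell import eyes
d=eyes.get_image('wrist'); cv2.imwrite('pics/w5.png',d['frame'][:,:,::-1])"
```

```text
t 16.2 pos [437.4 -42.2 109.1] err [10.8 -1.9 -5.1] rot [-0.019  0.008 -0.001] F [ 0.8  0.1 -1.3] w 50.2 q [-0.2   0.28  2.42  2.06  0.13 -1.47] rows 2
[1.7, 3.2, 4.8, -0.01, 0.004, -0.0]
[1.7, 3.1, 4.9, -0.01, 0.004, -0.0]
```

View pics/w5.png

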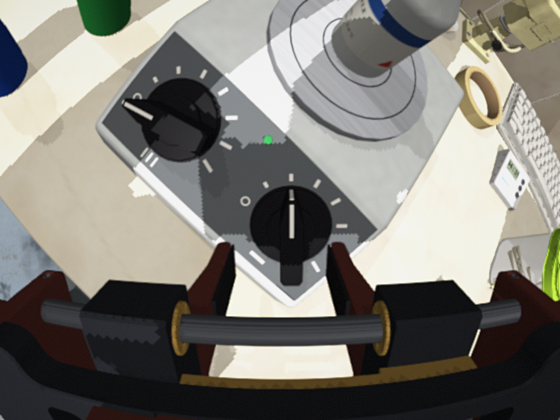

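The wrist view confirms the stir bar (291,225) has its white line pointing at the second mark after the ring, and the bar lies squarely between the fingers. The heat pointer is on its off ring (135,100). Descending along the normal.

Request:
{"op": "move_arm", "data": {
  "deltas": [
    [3.5,6,0,-0.015,0.006,0],
    [2,3,0,-0.006,0.003,0],
    [0,0,0,0,0,0]
  ]
}}

```text
t: 16.5
ee_pos: [443.7, -44.0, 111.6]
orientation: [2.637, 1.116, 0.705]
ft_force: [-0.3, 0.7, 0.7]
width: 50.1
```

```bash
python3 -c "
from h import *
dplan(35,45,n=2)"
```

```text
t 16.5 pos [443.7 -44.  111.6] err [  7.   -0.1 -12. ] rot [-0.004  0.002  0.002] F [-0.3  0.7  0.7] w 50.1 q [-0.2   0.29  2.42  2.17  0.13 -1.57] rows 2
[-0.0, 0.1, 6.9, -0.002, 0.001, 0.001]
[-0.0, 0.1, 6.9, -0.002, 0.001, 0.001]
```

Centred and aligned. Going down.

Request:
{"op": "move_arm", "data": {
  "deltas": [
    [0,0,8,-0.003,0.002,0],
    [0,0,8,0,0,0],
    [0,0,4,0,0,0]
  ]
}}

```text
t: 16.75
ee_pos: [452.7, -44.0, 93.5]
orientation: [2.635, 1.116, 0.708]
ft_force: [-0.4, -0.3, 0.7]
width: 50.5
```

```bash
python3 -c "
from h import *
dplan(10.5,45,n=2)"
```

```text
t 16.75 pos [452.7 -44.   93.5] err [ 10.2   0.1 -15.1] rot [-0.002  0.     0.003] F [-0.4 -0.3  0.7] w 50.5 q [-0.19  0.35  2.41  2.47  0.17 -1.88] rows 2
[0.5, 0.5, 9.1, -0.001, 0.0, 0.001]
[0.5, 0.5, 9.1, -0.001, 0.0, 0.001]
```

Request:
{"op": "move_arm", "data": {
  "deltas": [
    [0.5,0.5,8,0,0,0.002],
    [0.5,0.5,5,0,0,0],
    [0,0,3,0,0,0],
    [0,0,0,0,0,0]
  ]
}}

```text
t: 17.08
ee_pos: [460.6, -44.0, 77.8]
orientation: [2.64, 1.116, 0.704]
ft_force: [-0.2, -0.3, 0.0]
width: 50.6
```

```bash
python3 -c "
from h import *
dplan(10.5,45,n=1)"
```

```text
t 17.08 pos [460.6 -44.   77.8] err [2.3 0.1 0.6] rot [-0.007  0.003  0.   ] F [-0.2 -0.3  0. ] w 50.6 q [-0.19  0.41  2.4   2.59  0.2  -1.99] rows 1
[1.7, 1.6, 0.6, -0.007, 0.003, 0.0]
```

Request:
{"op": "move_arm", "data": {
  "deltas": [
    [1.5,1.5,-0.5,-0.006,0.003,0],
    [0.3,0.3,0,0,0,0],
    [0,0,0,0,0,0],
    [0,0,0,0,0,0],
    [0,0,0,0,0,0]
  ],
  "hand": 1
}}

```text
t: 17.5
ee_pos: [461.8, -43.9, 79.9]
orientation: [2.635, 1.113, 0.71]
ft_force: [0.1, 0.2, 0.5]
width: 20.3
```

Request:
{"op": "move_arm", "data": {
  "deltas": [
    [0,0,0,0,0,0],
    [0,0,0,0,0,0]
  ]
}}

```text
t: 17.67
ee_pos: [461.8, -44.0, 80.2]
orientation: [2.635, 1.113, 0.71]
ft_force: [3.0, -0.0, -5.5]
width: 14.5
```

```bash
python3 -c "
from h import *
dplan(10.5,45,n=1)"
```

```text
t 17.67 pos [461.8 -44.   80.2] err [ 1.1  0.1 -1.8] rot [-0.001 -0.001  0.001] F [ 3.  -0.  -5.5] w 14.5 q [-0.19  0.4   2.4   2.6   0.2  -2.  ] rows 1
[0.1, -0.0, 2.1, -0.001, -0.001, 0.001]
```

Gripped: the opening is 14.5 mm and the pose matches. Turning clockwise, which is positive about tool z.

Request:
{"op": "move_arm", "data": {
  "deltas": [
    [0,0,0,0,0,0.08],
    [0,0,0,0,0,0.1],
    [0,0,0,0,0,0.1],
    [0,0,0,0,0,0.1],
    [0,0,0,0,0,0.1]
  ]
}}

```text
t: 18.08
ee_pos: [461.9, -44.0, 80.2]
orientation: [2.934, 0.451, 0.787]
ft_force: [1.6, 0.8, -1.8]
width: 13.9
```

```bash
python3 -c "
from h import *
dplan(12.5,135,n=8)
from workcell import ctrl;print(ctrl.get_obs()['moment'])"
```

```text
t 18.08 pos [461.9 -44.   80.2] err [-0.1  0.1 -0.1] rot [-1.000e-03  1.000e-03  1.077e+00] F [ 1.6  0.8 -1.8] w 13.9 q [-0.19  0.4   2.4   2.6   0.2  -1.5 ] rows 8
[-0.0, -0.0, 0.0, -0.0, 0.0, 0.135]
[-0.0, -0.0, 0.0, -0.0, 0.0, 0.135]
[-0.0, -0.0, 0.0, -0.0, 0.0, 0.135]
[-0.0, -0.0, 0.0, -0.0, 0.0, 0.135]
[-0.0, -0.0, 0.0, -0.0, 0.0, 0.135]
[-0.0, -0.0, 0.0, -0.0, 0.0, 0.135]
[-0.0, -0.0, 0.0, -0.0, 0.0, 0.135]
[-0.0, -0.0, 0.0, -0.0, 0.0, 0.135]
[-0.00479379  0.19313207 -0.02085791]
```

Very steady: 0.494 rad turned, 1.077 to go.

Request:
{"op": "move_arm", "data": {
  "deltas": [
    [0,0,0,0,0,0.1],
    [0,0,0,0,0,0.1],
    [0,0,0,0,0,0.1],
    [0,0,0,0,0,0.1],
    [0,0,0,0,0,0.1]
  ]
}}

```text
t: 18.5
ee_pos: [462.0, -44.1, 80.3]
orientation: [-2.957, 0.325, -0.789]
ft_force: [-0.0, -1.2, -1.6]
width: 13.7
```

```bash
python3 -c "
from h import *
dplan(12.5,135,n=5)"
```

```text
t 18.5 pos [462.  -44.1  80.3] err [-0.1  0.2 -0.1] rot [-0.     0.001  0.554] F [-0.  -1.2 -1.6] w 13.7 q [-0.19  0.4   2.4   2.6   0.2  -0.98] rows 5
[-0.0, -0.0, 0.0, -0.0, 0.0, 0.111]
[-0.0, -0.0, 0.0, -0.0, 0.0, 0.111]
[-0.0, -0.0, 0.0, -0.0, 0.0, 0.111]
[-0.0, -0.0, 0.0, -0.0, 0.0, 0.111]
[-0.0, -0.0, 0.0, -0.0, 0.0, 0.111]
```

Request:
{"op": "move_arm", "data": {
  "deltas": [
    [0,0,0,0,0,0.1],
    [0,0,0,0,0,0.1],
    [0,0,0,0,0,0.1],
    [0,0,0,0,0,0.1],
    [0,0,0,0,0,0.05]
  ]
}}

```text
t: 18.92
ee_pos: [461.9, -44.2, 80.2]
orientation: [-2.7, 0.975, -0.717]
ft_force: [0.6, -0.5, -1.4]
width: 13.9
```

```bash
python3 -c "
from h import *
dplan(12.5,135,n=1)"
```

```text
t 18.92 pos [461.9 -44.2  80.2] err [-0.   0.3 -0.1] rot [0.001 0.002 0.079] F [ 0.6 -0.5 -1.4] w 13.9 q [-0.19  0.4   2.4   2.6   0.19 -0.5 ] rows 1
[-0.2, -0.2, 0.0, 0.001, 0.002, 0.079]
```

Request:
{"op": "move_arm", "data": {
  "deltas": [
    [0,0,0,0,0,0.06],
    [0,0,0,0,0,0.01],
    [0,0,0,0,0,0]
  ]
}}

```text
t: 19.17
ee_pos: [461.9, -44.2, 80.2]
orientation: [-2.648, 1.07, -0.703]
ft_force: [0.5, 0.2, -1.1]
width: 13.8
```

```bash
python3 -c "
from h import *
dplan(12.5,135,n=1)
from workcell import eyes,ctrl
print(ctrl.get_obs()['moment'])
d=eyes.get_image('wrist'); cv2.imwrite('pics/w6.png',d['frame'][:,:,::-1])"
```

```text
t 19.17 pos [461.9 -44.2  80.2] err [-0.   0.3 -0. ] rot [0.001 0.002 0.004] F [ 0.5  0.2 -1.1] w 13.8 q [-0.19  0.4   2.4   2.6   0.19 -0.43] rows 1
[-0.3, -0.2, 0.0, 0.001, 0.002, 0.004]
[ 0.08484214  0.25896437 -0.04965133]
```

View pics/w6.png

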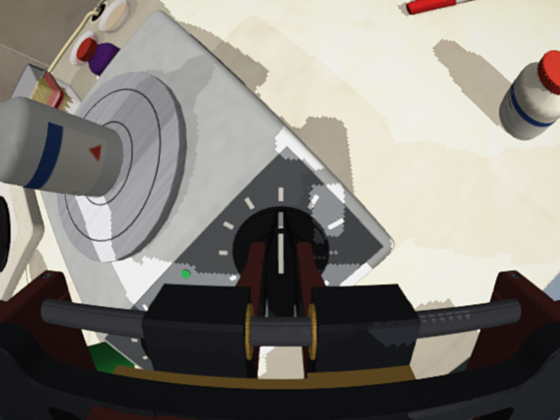

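The pointer is on the mark at (281,192), with two longer marks beyond it (6 and 7 at (312,200) and (336,223)), so it stands at mark 5. Releasing, opening only part way.

Request:
{"op": "move_arm", "data": {
  "deltas": [
    [0,0,0,0,0,0],
    [0,0,0,0,0,0],
    [0,0,0,0,0,0],
    [0,0,0,0,0,0],
    [0,0,0,0,0,0]
  ],
  "hand": -0.15
}}

```text
t: 19.63
ee_pos: [461.9, -44.2, 80.4]
orientation: [-2.652, 1.063, -0.704]
ft_force: [0.4, 0.4, -0.4]
width: 43.1
```

```bash
python3 -c "
from h import *
dplan(45,135)"
```

```text
t 19.63 pos [461.9 -44.2  80.4] err [-16.3   0.   27.9] rot [0.    0.002 0.01 ] F [ 0.4  0.4 -0.4] w 43.1 q [-0.19  0.4   2.4   2.6   0.19 -0.43] rows 1
[-0.3, -0.1, -32.3, 0.0, 0.002, 0.01]
```

Request:
{"op": "move_arm", "data": {
  "deltas": [
    [0,0,-6,0,0,0],
    [0,0,-8,0,0,0],
    [0,0,-8,0,0,0],
    [0,0,-8,0,0,0]
  ]
}}

```text
t: 19.97
ee_pos: [446.4, -44.4, 105.9]
orientation: [-2.653, 1.063, -0.701]
ft_force: [0.8, 0.3, 0.5]
width: 50.1
```

```bash
python3 -c "
from h import *
dplan(54,135)"
```

```text
t 19.97 pos [446.4 -44.4 105.9] err [-5.2  0.2 10.2] rot [0.002 0.003 0.01 ] F [0.8 0.3 0.5] w 50.1 q [-0.2   0.31  2.42  2.28  0.14 -0.13] rows 1
[0.2, -0.5, -11.4, 0.002, 0.003, 0.01]
```

Request:
{"op": "move_arm", "data": {
  "deltas": [
    [0,0,-5,0,0,0],
    [0,0,-4,0,0,0],
    [0,0,0,0,0,0],
    [0,0,0,0,0,0]
  ]
}}

```text
t: 20.3
ee_pos: [441.3, -44.5, 115.4]
orientation: [-2.654, 1.061, -0.705]
ft_force: [0.8, -1.0, 0.0]
width: 50.7
```

```bash
python3 -c "
from h import *
from scipy.optimize import least_squares
dplan(54,135)
from workcell import eyes
fr=[]
for n in ('wrist','scene','top'):
    d=eyes.get_image(n); fr.append(d['frame']); np.savez('pics/f_%s.npz'%n,**d)
    cv2.imwrite('pics/f_%s.png'%n,d['frame'][:,:,::-1])
P=cloud(load('f_scene')).reshape(-1,3)
for (cx,cy),lo,hi,r,nm in [((590,11),110,175,25,'b'),((590,11),205,220,15.5,'b cap'),((432,-240),10,70,20,'c'),((432,-240),76,86,13,'c cap'),((489.5,438.3),30,100,31,'A'),((605,318),40,105,33,'wash')]:
    m=(np.hypot(P[:,0]-cx,P[:,1]-cy)<r+12)&(P[:,2]>lo)&(P[:,2]<hi); p=P[m]
    if len(p)<8: print(nm,'hidden'); continue
    s=least_squares(lambda x:np.hypot(p[:,0]-x[0],p[:,1]-x[1])-r,(cx,cy),loss='soft_l1'); print(nm,len(p),s.x.round(1))
"
```

```text
t 20.3 pos [441.3 -44.5 115.4] err [-0.2  0.4  0.7] rot [0.001 0.001 0.012] F [ 0.8 -1.   0. ] w 50.7 q [-0.2   0.27  2.42  2.12  0.13  0.03] rows 1
[-0.1, -0.4, -0.7, 0.001, 0.001, 0.012]
b 391 [590.1  11.2]
b cap 66 [591.   10.6]
c hidden
c cap hidden
A 690 [489.6 438.3]
wash 566 [605.3 317.6]
```

View pics/f_wrist.png

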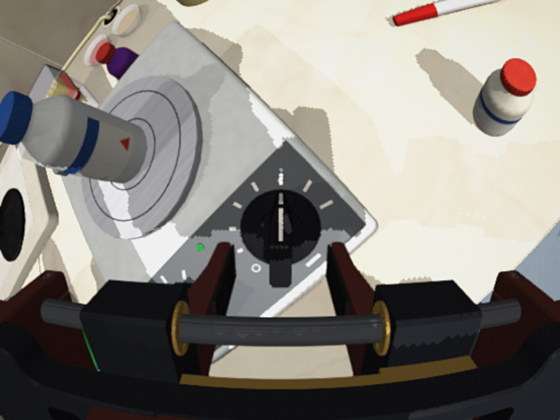

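View pics/f_top.png

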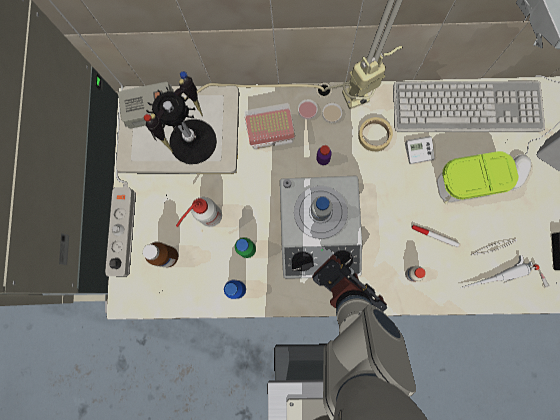

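In the final wrist view the pointer stands on mark 5 at (281,178), with marks 6 and 7 beyond it, and the fingers are clear of the bar. The small bottle is upright on the bench at (505,95), and bottle b is on the plate. In the top view the other bottles are where they started. Handing in.

```bash
python3 -c "
from workcell import ctrl
print(ctrl.close_job())"
```

```text
the job is handed in; nothing more can be done
None
```

The stirrer is changed over and the job is handed in, at about 20.5 s of the 72 s allowed. No verdict was reported, so the results below are from my own checks.

- **Small bottle:** I lifted it off the plate and set it down on the bench at about (433, -240) mm. It stands upright and released in the wrist and top views. The scene camera could not see it behind the arm, so its upright angle was judged by eye only.
- **Medium bottle:** I chose the clear one with the blue cap, and it stands about 1 mm from the plate centre, upright. Contact force when I set it down was about 13 N.
- **Stir selector:** It started at mark 2. I turned it 90° clockwise and released it, and the last wrist picture shows the pointer on mark 5. The fingers are clear of the bar, about 54 mm out from the panel.
- **Heat selector:** It pointed to off in the wrist picture taken before the turn. I did not touch it, but the last pictures do not show its pointer clearly.
- **Large bottle and wash bottle:** By depth measurement both are within 1 mm of where they started.

No check failed or disagreed.

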